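# Copy an angle from the master corner to the swivel fixture with a bevel gauge

## Task

Take the bevel gauge by its post, press it gently into the master corner so that its stock lies flush on the fence and its blade flush on the angled wall, and lock the blade there by pushing the cam lever fully down. Then carry the locked gauge to the swivel fixture and slide it along the fence fully home against the end stop, so that the blade pushes the swivel arm round to the master's angle, and leave it seated there. Touch the swivel arm only with the gauge, press nothing hard, and leave the small parts round about where they are.

Things in the scene. Friction and masses are not known exactly. Their poses are not given: they have to be found in the camera images.
- bevel_grip (a point): Centre of the upright grip post (18 mm dia., 20 to 60 mm above the underside) of the loose bevel gauge, 0.3 kg. Point 40 mm up, 60 mm from the blade's pivot. Gauge axes: +y along the stock, post to pivot; +x away from the blade, z up. Stock: dark steel bar, 22 mm wide, 20 high, from the pivot back to 45 mm behind the post; its +x side (11 mm off) goes against a fence. It can turn in a light grip.
- bevel_pivot (a point): Pivot axis of the bevel gauge's blade, at the +y end of its stock, 10 mm above the underside; same axes as bevel_grip. Stock end and blade are rounded here to 11 mm radius. Above the stock's 17.5 mm level a clamping disc, 44 mm diameter, sits round the pivot; it passes over fences and walls (14 mm high).
- blade_mid (a point): Point on the centre line of the gauge's steel blade, 20 mm from the pivot (free end: 80 mm). Flat bar 22 mm wide, 6.5 to 13.5 mm above the underside; -x points from pivot to free end; its +y edge (11 mm off) goes against wall or arm. It starts more open than the master; unlocked, about 1 to 2 N at the free end turns it and it stays where put; a fast knock throws it too far.
- lock_pad (a point): Top of the thumb pad (14 mm wide) of the short steel cam lever on the gauge, 22 mm from its hinge, which lies across the stock above the pivot, 22 mm over the underside. The lever points along the stock to the post and ends 37 mm from the pivot. When down, the pad's top is 29 mm over the underside and 22 mm from the pivot. The post's near side is 51 mm from the pivot.
- lock (a joint): Angle of the cam lever: 0.5 to 0.65 = raised at the start, blade free; 0 = pressed flat down; let go it settles at about 0.04, blade locked (firm enough to push the swivel arm slowly). It stays where it is left. About 10 to 15 N straight down on the pad closes it.
- master: Master corner, fixed: steel fence (bar 14 mm high) with an angled steel wall. Origin on the bench where the gauge's pivot lies when the gauge is seated. +x from the gauge to the fence, y along the fence, z up. Fence face: plane x = +11 mm, y -105 to +15 mm. Slide the gauge towards +y; the wall at that end comes out to -x, leaning to -y (needs 70 mm of run-up for the open blade).
- master_face (a point): Point on the working face of the master's angled wall (14 mm high, 104 mm long, face 11 mm off the master's origin), 50 mm out, 10 mm up. Its -x axis points outwards along the wall, its -y axis is the face's normal, into the corner. Angle between fence and wall: 60 to 80 degrees, different each time; the wall does not move.
- fixture: Swivel fixture, fixed, right of the master, its fence parallel to the master's and the same (face at x = +11 mm, y -105 to +15 mm, 14 mm high), with an end stop (face y = +11 mm, 14 mm high) and an aluminium swivel arm. Origin on the bench on the swivel axis, where the gauge's pivot lies when seated; axes as the master's. The locked blade needs 65 mm of run-up.
- swivel_face (a point): Point on the working face of the swivel arm (14 mm high, reaching from 26 to 104 mm from the axis, face 11 mm off the axis), 65 mm out, 10 mm up. Its -x axis points outwards along the arm, its -y axis is the face's normal, into the corner.
- swivel (a joint): Angle of the swivel arm: 0 = square to the fence, negative = closed further (angle between fence and arm = 90 degrees + value). Starts closed further than the master (48 to 55 degrees) and is pushed open by the locked blade; friction 0.09 Nm (about 1 N at its end); it stays where put.
- ring_gauge: Bystander: steel ring gauge, 58 mm diameter, 18 mm high, lying behind the right end of the master's fence; origin under its centre.
- bushing: Bystander: bronze bushing, 22 mm diameter, 21 mm high, standing on the bench between the master's fence and the fixture's swivel arm; origin under its centre.
- gauge_block_2: Bystander: steel gauge block 9x30x20 mm, standing behind the fixture's fence; origin under its centre.

How it is judged (in metres and radians):
On the way, in this order (a step that is already met when the one before it is completed fails the run):
1. the gauge is pressed into the master corner: stock flush along the fence, blade flush along the angled wall (angle between the y axis of blade_mid and the y axis of master_face, either way round below 0.02 rad and angle between the y axis of bevel_pivot and the y axis of master, either way round below 0.02 rad and horizontal distance between bevel_pivot and master below 0.003 m and height (world z) of bevel_pivot below 0.013 m and contact force between any of bevel, blade and master above 1 N), for 0.1 s.
2. the blade is locked at the master's angle: lever fully down while the gauge lies in the master corner (value of joint lock below 0.1 rad and angle between the y axis of blade_mid and the y axis of master_face, either way round below 0.03 rad and horizontal distance between bevel_pivot and master below 0.006 m), for 0.2 s.
3. the locked gauge is pressed home in the swivel fixture with its blade along the swivel arm (angle between the y axis of blade_mid and the y axis of swivel_face, either way round below 0.02 rad and angle between the y axis of bevel_pivot and the y axis of fixture, either way round below 0.02 rad and horizontal distance between bevel_pivot and fixture below 0.003 m and height (world z) of bevel_pivot below 0.013 m and value of joint lock below 0.1 rad and (contact force between bevel and fixture above 1 N or contact force between blade and swivel above 1 N)), for 0.1 s.
At the end, for the whole second after the job is handed in: The swivel arm stands at the master's angle within 0.025 rad (1.4 degrees); the bevel gauge, lever down, lies at rest and released on the bench in the fixture's corner, its pivot within 5 mm of the fixture's origin and its stock within 0.05 rad of the fence (angle between the y axis of swivel_face and the y axis of master_face, either way round below 0.025 rad and angle between the y axis of bevel_pivot and the y axis of fixture, either way round below 0.05 rad and horizontal distance between bevel_pivot and fixture below 0.005 m and height (world z) of bevel_pivot below 0.013 m and value of joint lock below 0.1 rad and linear speed of bevel below 0.01 m/s); the robot touches nothing.
It fails at once if the gripper or the arm touches the swivel arm (contact force between any of the fingers, the arm and swivel above 0.5 N).
It fails at once if the gauge is pressed on the master or the fixture with more than 25 N (contact force between any of bevel, blade and master above 25 N or contact force between any of bevel, blade and fixture above 25 N).
It fails at once if the gripper or the arm strikes the master or the fixture (contact force between any of the arm, the fingers and master above 5 N or contact force between any of the arm, the fingers and fixture above 5 N).
It fails at once if a bystander is moved by more than 15 mm (distance of any of ring_gauge, bushing, gauge_block_2 from where it was at the start of the episode above 0.015 m).
It also fails if it takes over 72 s, if anything falls off the work surface, if the arm or the gripper's body presses on something with over 40 N, if the wrist force passes 120 N, or if a joint passes its speed limit or range.

## Robot

A 6-joint arm with a two-finger parallel gripper is mounted at the origin on a cart in front of the work surface, level with it; the furniture and walls round the work are solid. World frame = base frame: x ahead of the robot, y to its left, z up, the work surface at z = 0. Lengths are in mm, angles in rad, forces in N, time in s.
With the tool pointing down it reaches from about 275 to 750 mm from the base axis. Payload 10.2 kg.
Tool frame: the origin (TCP) lies at the centre of the arm's flange, where the gripper is bolted on; the fingertips stand 166 mm ahead of it and the grasp point (between the pads) lies 147 mm ahead of it (grip_depth is the distance from the TCP to the grasp point, in mm); y points along the fingers, x is the direction in which the jaws open and shut, and the axes are right-handed (so a half turn about y gives the same grasp; the last joint's range is limited). The gripper opens to 88 mm and grips with 3 to 60 N. Pads are 18 mm wide; open, the fingers measure 123 mm over their backs; the gripper's body (75 mm by 187 mm) begins 45 mm behind the grasp point.
Start: joints at [-1.391, 0.313, 1.498, -0, 1.331, -0.223], TCP at [205.786, -482.995, 404.72] pointing down, gripper open.
Joint ranges: [-2.94, 2.94], [-0.97, 2.17], [0.19, 2.56], [-1.23, 4.37], [0.02, 3.11], [-2.88, 2.88]. Speed limits (rad/s): [2.39, 2.39, 3.01, 3.14, 3.14, 3.14].

## Interface

Orientations are given as a unit quaternion [w, x, y, z].
In Python, from station import observe, get_image, camera_model, close_job, grip_depth gives the robot as it stands. The module is installed in compiled form; this text tells all that it offers.
- The arm moves only by the shell command python3 -m jog 'ROWS' [FORCE]. ROWS is JSON, a list of rows, each a list of 5 numbers: the shift along the tool's x, y, z in units of 25 mm (1.0 is 25 mm), then the turn about the tool's y in units of 5 degrees (1.0 is 5 degrees), then the opening in per cent of the stroke, from 0 (shut) to 100 (fully open). In form: [[x, y, z, yaw, gripper], ...]. A call has 1 to 5 rows; each row is the pose to reach, as a shift and turn from the pose commanded when the call began, along the tool's axes at that moment; what a row does not reach only later rows make up. A row lasts 1/12 s, in which the tool goes at most 41.7 mm and 7.16 degrees, less where a joint would pass 70% of its speed; a pose out of reach is approached as far as the arm can. A call with a gripper value outside its range is refused whole. The fingers move at their own pace and stop on an object; FORCE is the grip in N (left out, the last holds). Time passes only in rows, so rows that repeat a pose let the fingers close. It gives the time, the measured TCP pose, the force and the opening at its end, in the units of the state.
- observe(): the state, without advancing time (a new reading comes with each control period).
- get_image(name): name is "side" or "top"; returns (picture, depth): 400x640x3 uint8, red, green, blue; 400x640 float32, mm along the optical axis (not along the pixel's ray), 0 where there is no reading.
- camera_model(name): a dict with "vfov" (degrees; the focal length in pixels is half the picture's height over the tangent of half this angle, whatever the lens; pixels are square), "cx", "cy" (the principal point, pixels), "distortion" ([k1, k2, p1, p2, k3] as OpenCV has them; the pictures are not rectified), "rvec" (rotation vector, rad) and "tvec" (3), from world to camera coordinates, as OpenCV has them. Camera axes: x right, y down, z forward; pixel columns grow to the right and rows downward; lengths in mm; the calibration is good to about 2 mm. A picture is of the moment at which its call begins. camera_model takes no time and is no camera call.
- close_job(): hands the job in, once; it reports no verdict.
The state is a dict: "t": time; "q": joint angles; "qvel": joint speeds; "tau": joint torques, N m; "tool_pos": TCP position; "tcp_rot": TCP orientation; "force": force on the tool from outside, world axes, zero at the start; "moment": the same for the moment, N m; "opening": opening from 0.0 (shut) to 1.0 (fully open).
Only numpy, scipy, OpenCV 4.12 (cv2) and the standard library are available. Lean on these libraries where they do the work, as an engineer would, in place of code of your own. Each camera call takes 0.05 s, during which the arm holds its last target.

## Working session

There is one attempt and no reset: what is moved stays moved. The work goes in short steps, Python scripts to look and compute and a shell command to move; the robot and the scene stay as the last step left them, time stands still between calls to the robot, and variables do not carry over. Pictures are saved under pics/ and viewed, and the job is handed in when it is done.

```bash
ls; mkdir -p pics; cat > h.py <<'E'
import numpy as np, cv2
from station import *
def K(n):
    m=camera_model(n); f=200/np.tan(np.radians(m['vfov'])/2)
    return np.array([[f,0,m['cx']],[0,f,m['cy']],[0,0,1.]]),np.array(m['distortion'],float),cv2.Rodrigues(np.array(m['rvec'],float))[0],np.array(m['tvec'],float)
def ray(n,px,z):
    k,d,R,t=K(n); p=cv2.undistortPoints(np.array(px,float).reshape(-1,1,2),k,d).reshape(-1,2)
    o=-R.T@t; v=np.c_[p,np.ones(len(p))]@R
    s=(z-o[2])/v[:,2]; return o+v*s[:,None]
def proj(n,P):
    m=camera_model(n);k,d,R,t=K(n)
    return cv2.projectPoints(np.array(P,float).reshape(-1,1,3),np.array(m['rvec'],float),t,k,d)[0].reshape(-1,2)
E
python3 - <<'E'
from h import *
for n in('top','side'):
    im,d=get_image(n); cv2.imwrite(f'pics/{n}0.png',im[...,::-1]); np.savez(f'{n}0.npz',im=im,d=d)
    k,_,R,t=K(n); print(n,k[0,0],-R.T@t,R[2])
print(observe(), grip_depth)
E
```

```text
pics
top 428.4365520845675 [ 333.06059115 -103.49662176 1010.99369309] [ 0.20008444  0.01423024 -0.97967531]
side 435.172370420596 [ 548.22357239 -839.47912376  503.80834949] [-0.03029835  0.84502231 -0.533872  ]
{'t': 0.1, 'q': array([-1.39143288e+00,  3.13392937e-01,  1.49832639e+00,  2.60291286e-05,
        1.33097728e+00, -2.23392477e-01]), 'qvel': array([ 1.42116260e-03, -1.86383457e-04, -3.39552757e-03,  1.51647992e-03,
       -1.98714524e-03, -3.74839330e-05]), 'tau': array([ 1.77172293e-03, -4.02811110e+01, -2.52646208e+01,  6.95097749e-02,
        3.42000753e-02, -6.20716287e-05]), 'tool_pos': array([ 205.7665186 , -482.97000874,  404.23183049]), 'tcp_rot': array([ 0.59019264, -0.58961629,  0.39015128, -0.38962451]), 'force': array([ 0.32348941,  0.30723563, -0.26474208]), 'moment': array([ 0.02610401, -0.00096854, -0.01489903]), 'opening': 0.9961122681159446} 147.29999999999998
```

View pics/top0.png

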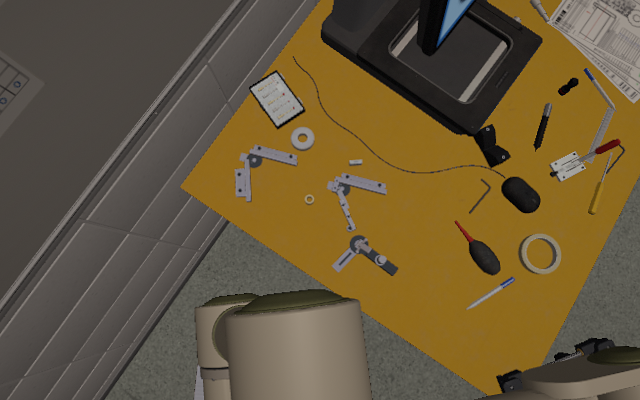

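View pics/side0.png

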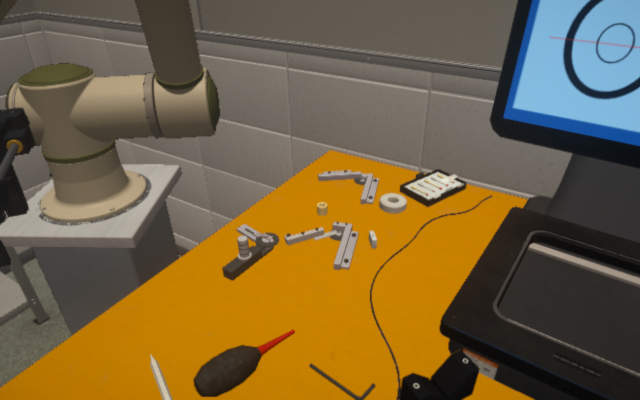

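```bash
python3 - <<'E'
from h import *
from scipy.spatial.transform import Rotation as Ro
q=observe()['tcp_rot']; R=Ro.from_quat(np.r_[q[1:],q[0]]).as_matrix(); print(R.round(3))
E
```

```text
[[ 0.392 -0.     0.92 ]
 [-0.92   0.001  0.392]
 [-0.001 -1.     0.   ]]
```

```bash
python3 - <<'E'
from h import *
im=cv2.imread('pics/top0.png'); cv2.imwrite('pics/topz.png',cv2.resize(im[120:290,220:420],None,fx=4,fy=3.5 and 4,interpolation=cv2.INTER_CUBIC)[:600*2][:, :800][:600])
cv2.imwrite('pics/topz2.png',cv2.resize(im[220:290,310:420],None,fx=7,fy=7,interpolation=cv2.INTER_CUBIC))
im=cv2.imread('pics/side0.png'); cv2.imwrite('pics/sidez.png',cv2.resize(im[160:285,210:410],None,fx=4,fy=4,interpolation=cv2.INTER_CUBIC))
print(ray('top',[[255,160],[340,185],[358,243],[382,260],[341,266],[303,138],[180,185]],0).round())
E
```

```text
[[ 617.   71.   -0.]
 [ 567. -140.    0.]
 [ 430. -190.    0.]
 [ 394. -248.    0.]
 [ 374. -153.    0.]
 [ 681.  -42.    0.]
 [ 543.  248.    0.]]
```

View pics/topz.png

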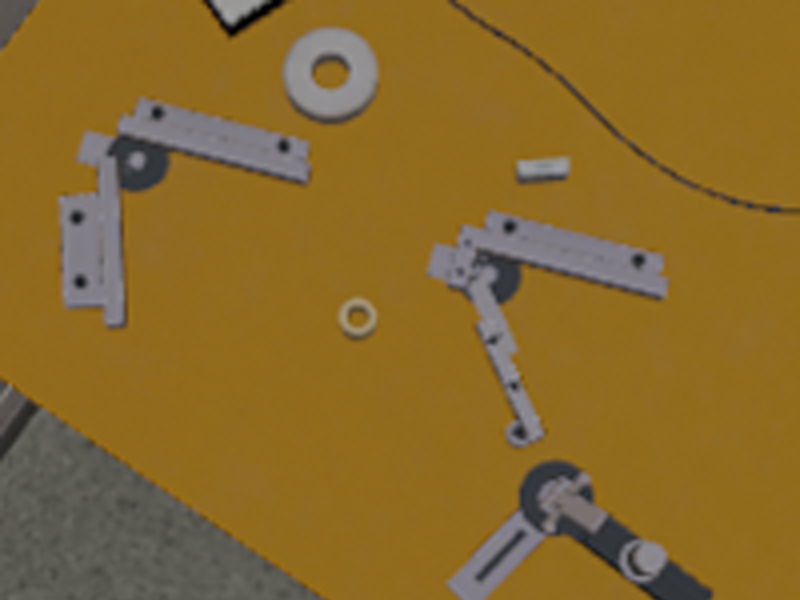

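View pics/topz2.png

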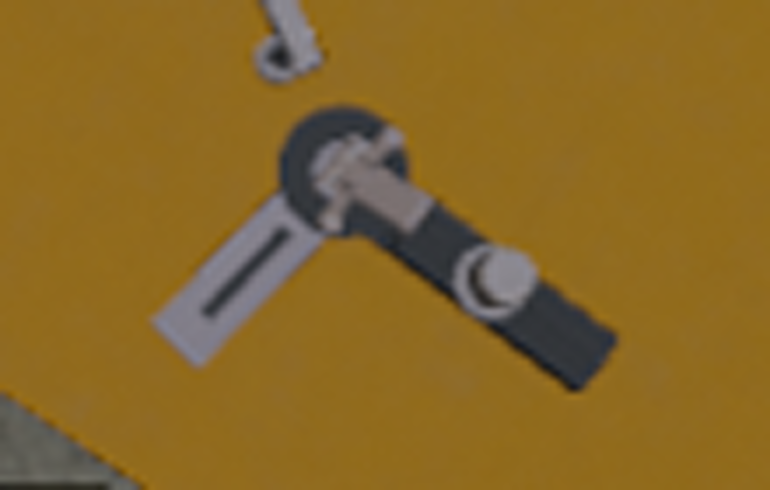

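View pics/sidez.png

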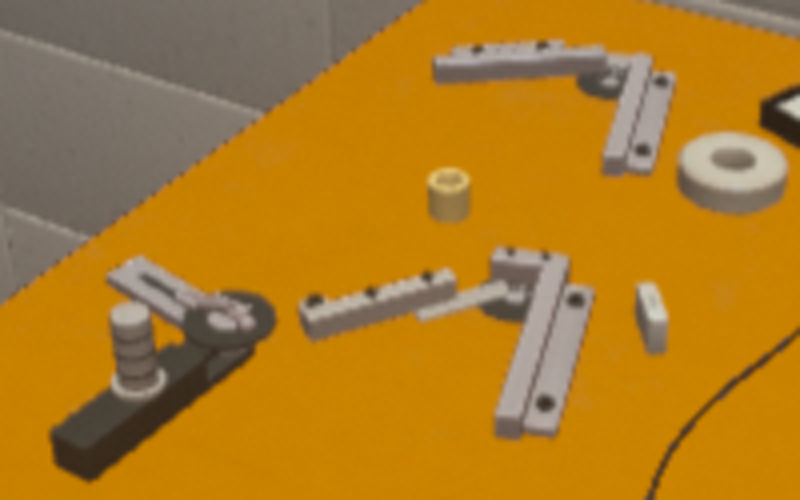

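```bash
cat >> h.py <<'E'
def birds(im,n,z,x0,x1,y0,y1,s):
    # rows: x decreasing downward, cols: y decreasing rightwards
    xs=np.arange(x1,x0,-s); ys=np.arange(y1,y0,-s)
    Y,X=np.meshgrid(ys,xs); P=np.c_[X.ravel(),Y.ravel(),np.full(X.size,z)]
    uv=proj(n,P).reshape(X.shape+(2,)).astype(np.float32)
    return cv2.remap(im,uv[...,0],uv[...,1],cv2.INTER_CUBIC)
def grid(b,x0,x1,y0,y1,s,step):
    for x in np.arange(np.ceil(x0/step)*step,x1,step):
        cv2.line(b,(0,int((x1-x)/s)),(b.shape[1],int((x1-x)/s)),(0,0,0),1); cv2.putText(b,str(int(x)),(0,int((x1-x)/s)),0,.35,(0,0,255),1)
    for y in np.arange(np.ceil(y0/step)*step,y1,step):
        cv2.line(b,(int((y1-y)/s),0),(int((y1-y)/s),b.shape[0]),(0,0,0),1); cv2.putText(b,str(int(y)),(int((y1-y)/s),10),0,.35,(0,0,255),1)
    return b
E
python3 - <<'E'
from h import *
im=cv2.imread('pics/top0.png')
for nm,a in (('m',(520,670,-40,120,.22)),('f',(480,630,-230,-80,.22)),('g',(350,480,-280,-100,.25))):
    z={'m':14,'f':14,'g':20}[nm]
    b=birds(im,'top',z,*a); cv2.imwrite(f'pics/b_{nm}.png',grid(b,*a,20)); print(b.shape)
d=np.load('top0.npz')['d']
k,dd,R,t=K('top')
V,U=np.mgrid[120:290,220:420]
p=cv2.undistortPoints(np.c_[U.ravel(),V.ravel()].astype(float).reshape(-1,1,2),k,dd).reshape(-1,2)
Z=d[V.ravel(),U.ravel()]; W=(np.c_[p*Z[:,None],Z]-t)@R
np.savez('cloud.npz',W=W,c=im[V.ravel(),U.ravel()],U=U.ravel(),V=V.ravel())
h=W[:,2]; print(np.histogram(h,np.arange(-6,70,4)))
E
```

```text
(682, 728, 3)
(682, 682, 3)
(520, 720, 3)
(array([ 8757, 16346,  1653,   457,   887,   749,   423,    43,    51,
          19,    22,    23,    16,    10,     2,    18,    26,     1]), array([-6, -2,  2,  6, 10, 14, 18, 22, 26, 30, 34, 38, 42, 46, 50, 54, 58,
       62, 66]))
```

View pics/b_m.png

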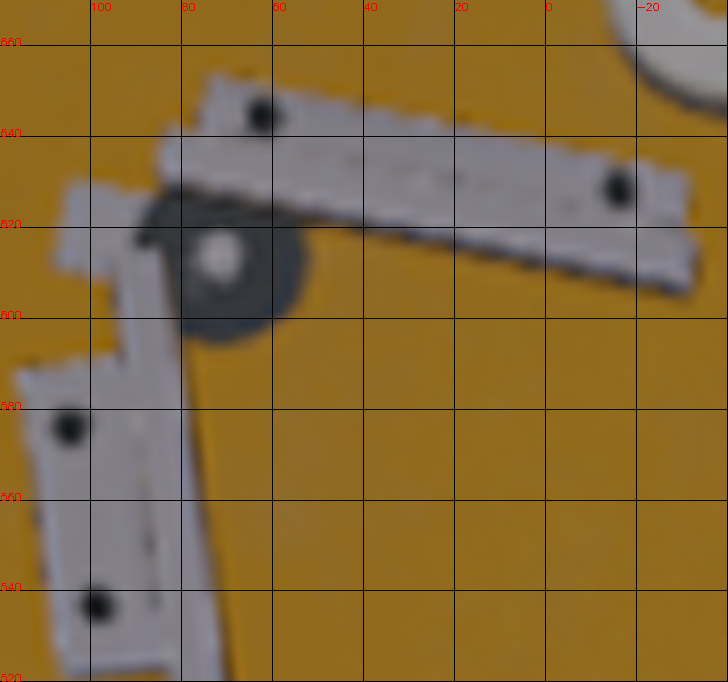

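View pics/b_f.png

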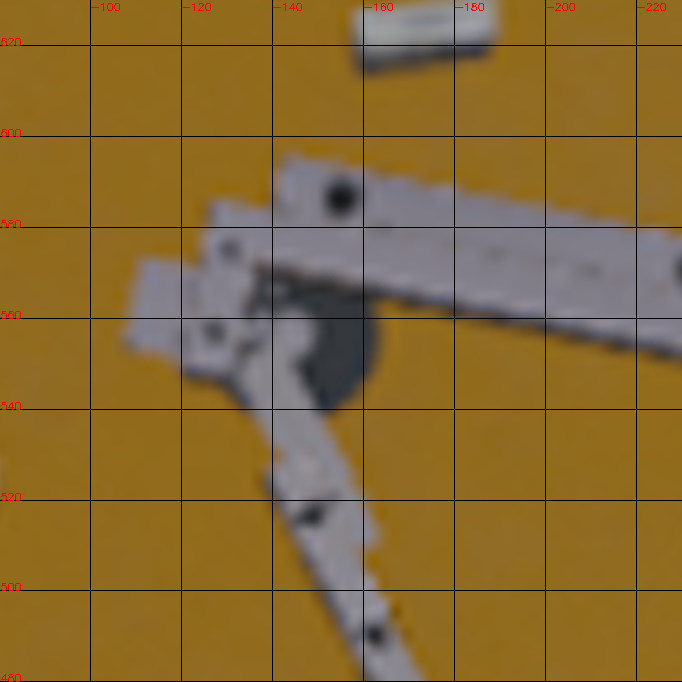

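View pics/b_g.png

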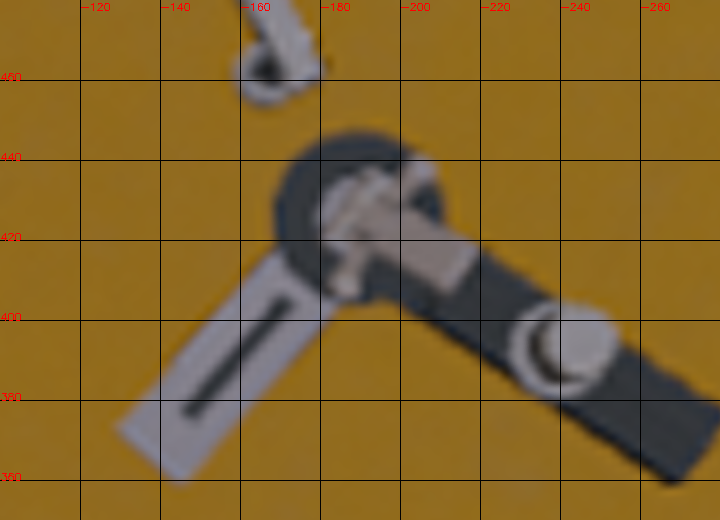

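```bash
cat >> h.py <<'E'
def edge(im,n,z,A,B,sgn,w=5,N=60,ch=None):
    """fit line near A-B (world xy, at height z): along normal (left of A->B), find max of sgn*d(intensity)"""
    A=np.array(A,float);B=np.array(B,float);u=(B-A)/np.linalg.norm(B-A);nn=np.array([-u[1],u[0]])
    o=np.arange(-w,w+.01,.1); g=cv2.GaussianBlur(im,(0,0),.6) if 0 else im
    g=(g[...,0].astype(np.float32) if ch=='b' else g.astype(np.float32).mean(2))
    pts=[]
    for s in np.linspace(0,1,N):
        P=A+(B-A)*s+o[:,None]*nn; uv=proj(n,np.c_[P,np.full(len(P),z)]).astype(np.float32)
        v=cv2.remap(g,uv[:,0].reshape(-1,1),uv[:,1].reshape(-1,1),cv2.INTER_CUBIC).ravel()
        v=cv2.GaussianBlur(v.reshape(-1,1),(1,0x15),8,borderType=cv2.BORDER_REPLICATE).ravel()
        dv=sgn*np.gradient(v); i=np.argmax(dv); pts.append(np.r_[P[i],dv[i],o[i]])
    pts=np.array(pts); ok=abs(pts[:,3])<w-.3
    l=cv2.fitLine(pts[ok,:2].astype(np.float32),cv2.DIST_HUBER,0,.01,.001).ravel()
    dd=l[:2] if l[:2]@u>0 else -l[:2]
    r=(pts[ok,:2]-l[2:])@np.array([-dd[1],dd[0]])
    return l[2:].astype(float),dd.astype(float),np.median(abs(r)),ok.sum()
def off(l,m):  # shift line to left by m
    return l[0]+m*np.array([-l[1][1],l[1][0]]),l[1]
def inter(a,b):
    s=np.linalg.solve(np.c_[a[1],-b[1]],b[0]-a[0]); return a[0]+s[0]*a[1]
E
python3 - <<'E'
from h import *
im=cv2.imread('pics/top0.png')
ang=lambda v:np.degrees(np.arctan2(v[1],v[0]))
# master fence, from right end to left; left normal = -x (towards gauge) ; top bright -> dark going left
F=edge(im,'top',14,(609,-25),(627,70),-1); print('mf',F,ang(F[1]))
W=edge(im,'top',14,(590,80),(525,71),-1); print('mw',W,ang(W[1]))  # going -x, left normal = -y... 
W2=edge(im,'top',14,(590,80),(525,71),-1,ch='b'); print('mw2',W2,ang(W2[1]))
# bottom edges
Wb=edge(im,'top',0,(590,80),(525,71),-1); print('wb',Wb,ang(Wb[1]))
print('origin m',inter(off(F,11),off(W,11)))
G=edge(im,'top',14,(551,-230),(567,-155),-1); print('ff',G,ang(G[1]))
S=edge(im,'top',14,(512,-161),(440,-190),-1); print('sw',S,ang(S[1]))
print('included master',ang(W[1])-ang(F[1]),'sw',ang(S[1])-ang(G[1]))
print('disc spots',ray('top',[[220+137/4,120+160/4]],0),ray('top',[[220+137/4,120+160/4]],3))
E
```

```text
mf (array([618.0703125 ,  21.15229225]), array([0.19561927, 0.98067993]), np.float64(0.13258283825743933), np.int64(60)) 78.71909823136009
mw (array([556.37634277,  76.13253021]), array([-0.98979229, -0.14251742]), np.float64(0.430193940489189), np.int64(60)) -171.80645528836888
mw2 (array([559.23529053,  75.94217682]), array([-0.98968112, -0.14328739]), np.float64(0.18789587440812533), np.int64(60)) -171.7618817022282
wb (array([544.11871338,  76.45372772]), array([-0.98957735, -0.14400244]), np.float64(0.36151905745303525), np.int64(60)) -171.7204833323147
origin m [617.35526098  73.79927108]
ff (array([ 559.40618896, -201.09251404]), array([0.20079371, 0.97963357]), np.float64(0.12188367512495826), np.int64(60)) 78.41662321457098
sw (array([ 476.02365112, -174.85441589]), array([-0.90727663, -0.42053428]), np.float64(0.48488987260503785), np.int64(55)) -155.13167596816655
included master -250.525553519729 sw -233.54829918273754
disc spots [[616.89049957  73.00487581   0.        ]] [[616.04826907  72.48112923   3.        ]]
```

```bash
python3 - <<'E'
from h import *
im=cv2.imread('pics/top0.png')
G=edge(im,'top',14,(551,-230),(567,-155),-1); S=edge(im,'top',14,(470,-178),(445,-188.5),-1,w=4)
print(S,np.degrees(np.arctan2(*S[1][::-1])));print('fix',inter(off(G,11),off(S,11)))
# hub spot
hsv=cv2.cvtColor(im,cv2.COLOR_BGR2HSV)
print('hub z14',ray('top',[[220+485/4,120+270/4]],14), 'z6', ray('top',[[220+485/4,120+270/4]],6))
# gauge: post top circle & disc from zoom2 (7x, origin 310,220)
c=lambda x,y:[310+x/7,220+y/7]
print('post top z60',ray('top',[c(508,274)],60),'collar z20',ray('top',[c(494,280)],20),'disc z20',ray('top',[c(344,170)],20))
# stock edges
a=edge(im,'top',20,(404,-242),(378,-281),1,w=4,N=30);print(a)
# dark disc mask
m=((hsv[...,2]<75)&(hsv[...,1]<110)).astype(np.uint8)
sub=m[230:260,345:372]; print(sub.sum())
# side view post
im2=cv2.imread('pics/side0.png'); cv2.imwrite('pics/s2.png',cv2.resize(im2[220:290,210:300],None,fx=8,fy=8,interpolation=cv2.INTER_CUBIC))
for n in['side']:
  for P in ([391,-240,60],[391,-240,20],[426,-189,20]): print(8*(proj(n,P)-[210,220]))
W=np.load('cloud.npz')['W'];w=W[(W[:,2]>56)&(W[:,2]<63)];print('cloud posttop',w.mean(0),len(w))
E
```

```text
(array([ 460.00408936, -182.32843018]), array([-0.93633163, -0.35111696]), np.float64(0.3138362325141797), np.int64(50)) -159.44435208875765
fix [ 557.07672238 -157.6749354 ]
hub z14 [[ 557.96418417 -142.94585815   14.        ]] z6 [[ 559.76883825 -143.26240367    6.        ]]
post top z60 [[ 391.91462636 -240.36402532   60.        ]] collar z20 [[ 392.16170767 -241.60254033   20.        ]] disc z20 [[ 425.1003718  -190.91620361   20.        ]]
(array([ 391.49987793, -259.30795288]), array([-0.51030308, -0.85999459]), np.float64(0.6870194389933759), np.int64(28))
171
[[255.87497248 137.862209  ]]
[[275.32676666 283.66656899]]
[[462.80269947 147.49171162]]
cloud posttop [ 392.96400312 -239.39147693   58.85271052] 42
```

View pics/s2.png

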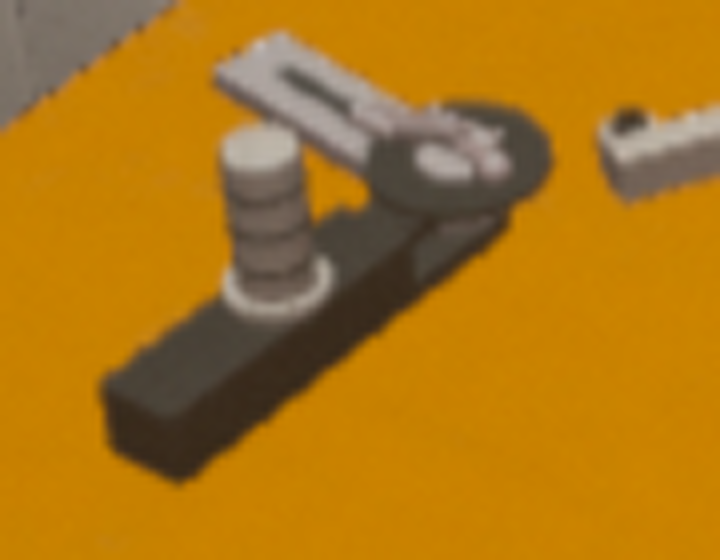

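```bash
cat >> h.py <<'E'
from scipy.spatial.transform import Rotation as Ro
def go(x,y,gz,ang):
    """shift to bring grasp point to x,y,gz with tool x at world angle ang (deg)"""
    o=observe(); q=o['tcp_rot']; R=Ro.from_quat(np.r_[q[1:],q[0]]).as_matrix()
    d=R.T@(np.array([x,y,gz+grip_depth])-o['tool_pos']); a=np.degrees(np.arctan2(R[1,0],R[0,0]))
    dy=-((ang-a+180)%360-180)
    print('t %.2f'%o['t'],'grasp',(o['tool_pos']-[0,0,grip_depth]).round(1),'a %.2f'%a,'tilt',R[:2,1].round(4),'F',o['force'].round(1),'M',o['moment'].round(2),'op %.3f'%o['opening'])
    print('ROW',(d/25).round(3),'yaw %.3f'%(dy/5))
E
python3 -c "
from h import *
go(391.5,-240.5,110,-33.4)"
```

```text
t 0.10 grasp [ 205.8 -483.   256.9] a -66.92 tilt [-0.0002  0.0011] F [ 0.3  0.3 -0.3] M [ 0.03 -0.   -0.01] op 0.996
ROW [-6.005  5.887 10.635] yaw -6.705
```

```bash
python3 -m jog '[[-1.2,0,2.1,-1.3,50],[-2.4,0.5,4.2,-2.7,50],[-3.6,1.5,6.3,-4,50],[-4.8,2.5,8.4,-5.4,50],[-6,3.5,10.6,-6.7,50]]'; python3 -c "
from h import *
go(391.5,-240.5,110,-33.4)"
```

```text
t: 0.52
tool_pos: [328.0, -321.5, 356.1]
tcp_rot: [-0.678, 0.678, -0.201, 0.202]
force: [-0.9, -0.3, 0.6]
opening: 0.645
t 0.52 grasp [ 328.  -321.5  208.8] a -33.10 tilt [ 0.0002 -0.0003] F [-0.9 -0.3  0.6] M [-0.03 -0.03  0.01] op 0.645
ROW [0.358 3.954 4.104] yaw 0.060
```

```bash
python3 -m jog '[[0,0,0,0,50],[0,0,0,0,50],[0,0,0,0,50]]'; python3 -c "
from h import *
go(391.5,-240.5,110,-33.4)"
```

```text
t: 0.77
tool_pos: [327.2, -323.8, 356.9]
tcp_rot: [-0.677, 0.677, -0.204, 0.204]
force: [-0.7, -1.0, 0.1]
opening: 0.497
t 0.77 grasp [ 327.2 -323.8  209.6] a -33.48 tilt [ 0.0001 -0.0007] F [-0.7 -1.   0.1] M [-0.02 -0.01 -0.02] op 0.497
ROW [0.305 3.984 4.2  ] yaw -0.016
```

```bash
python3 -m jog '[[0.1,0.8,1.4,0,50],[0.2,1.6,2.8,0,50],[0.3,3,4.2,0,50],[0.3,4,4.2,0,50],[0.3,4,4.2,0,50]]'; python3 -c "
from h import *
go(391.5,-240.5,42,-33.4)
for n in('top','side'):
    im,d=get_image(n); cv2.imwrite(f'pics/{n}1.png',im[...,::-1])
    uv=proj(n,[391.5,-240.5,60])[0]; u,v=int(uv[0]),int(uv[1])
    cv2.imwrite(f'pics/{n}1z.png',cv2.resize(im[max(v-60,0):v+60,u-80:u+80,::-1],None,fx=5,fy=5))"
```

```text
t: 1.18
tool_pos: [390.9, -239.1, 252.9]
tcp_rot: [0.678, -0.676, 0.206, -0.201]
force: [-0.5, 0.4, -0.7]
opening: 0.503
t 1.18 grasp [ 390.9 -239.1  105.6] a -33.45 tilt [-0.0053  0.0054] F [-0.5  0.4 -0.7] M [ 0.   -0.01  0.03] op 0.503
ROW [ 0.07   2.543 -0.036] yaw -0.009
```

View pics/side1z.png

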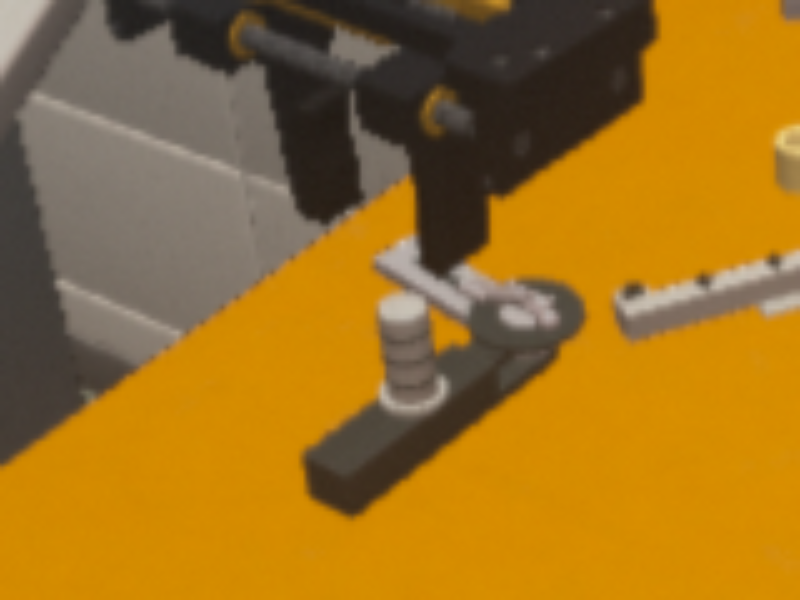

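View pics/top1.png

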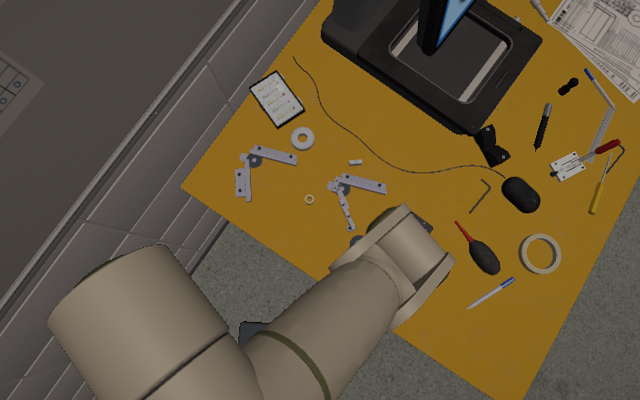

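```bash
python3 -m jog '[[0.05,0.8,0,0,50],[0.05,1.6,0,0,50],[0.05,2.4,0,0,50],[0.05,2.4,0,0,50],[0.05,2.4,0,0,50]]'; python3 -c "
from h import *
go(391.5,-240.5,42,-33.4)"
```

```text
t: 1.7
tool_pos: [392.4, -242.0, 198.1]
tcp_rot: [-0.677, 0.677, -0.204, 0.204]
force: [-0.7, -1.0, -0.1]
opening: 0.501
t 1.70 grasp [ 392.4 -242.    50.8] a -33.54 tilt [ 0.001  -0.0011] F [-0.7 -1.  -0.1] M [-0.02 -0.03  0.01] op 0.501
ROW [-0.063  0.352  0.032] yaw -0.028
```

```bash
python3 -m jog '[[-0.06,0.35,0.03,0,50],[-0.06,0.35,0.03,0,50],[-0.06,0.35,0.03,0,15],[-0.06,0.35,0.03,0,10],[-0.06,0.35,0.03,0,10]]' 15;python3 -m jog '[[0,0,0,0,10],[0,0,0,0,10],[0,0,0,0,10]]' 15; python3 -c "
from h import *
go(391.5,-240.5,42,-33.4)"
```

```text
t: 2.12
tool_pos: [391.7, -239.2, 188.4]
tcp_rot: [-0.677, 0.677, -0.203, 0.204]
force: [-0.0, -0.8, 0.8]
opening: 0.299
t: 2.37
tool_pos: [391.7, -239.1, 188.2]
tcp_rot: [-0.677, 0.677, -0.203, 0.204]
force: [1.4, 0.2, 3.4]
opening: 0.199
t 2.37 grasp [ 391.7 -239.1   40.9] a -33.42 tilt [ 0.0005 -0.0005] F [1.4 0.2 3.4] M [-0.02 -0.1  -0.03] op 0.199
ROW [ 0.022 -0.045 -0.051] yaw -0.004
```

```bash
python3 -m jog '[[0,0,0,0,5],[0,-0.4,0,0,5],[0,-0.8,0,0,5],[0,-1.4,0,0,5],[0,-1.4,0,0,5]]' 30; python3 -c "
from h import *
go(605.2-4*.98-75*.198,14.6+4*.198-75*.98,75,-11.4)
for n in('side',):
    im,d=get_image(n); cv2.imwrite(f'pics/{n}2z.png',cv2.resize(im[160:310,190:390,::-1],None,fx=4,fy=4))"
```

```text
t: 2.78
tool_pos: [392.0, -239.3, 225.4]
tcp_rot: [-0.677, 0.678, -0.202, 0.204]
force: [-0.7, -1.4, -2.6]
opening: 0.193
t 2.78 grasp [ 392.  -239.3   78.1] a -33.41 tilt [ 0.0027 -0.0028] F [-0.7 -1.4 -2.6] M [-0.09 -0.07 -0.08] op 0.193
ROW [ 2.5    0.125 10.334] yaw -4.402
```

View pics/side2z.png

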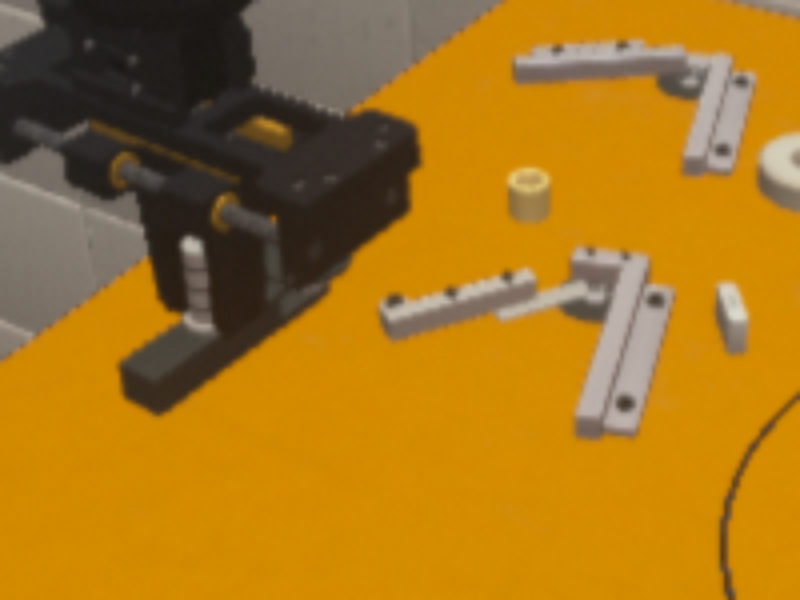

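```bash
python3 -m jog '[[0.1,0,0.5,-0.2,5],[0.3,0,1.3,-0.6,5],[0.5,0,2.2,-1,5],[0.7,0,3.1,-1.4,5],[0.9,0,4,-1.8,5]]'; python3 -m jog '[[0.3,0,0.9,-0.4,5],[0.7,0,1.8,-0.8,5],[1,0,2.7,-1.2,5],[1.3,0,3.6,-1.6,5],[1.5,0,4.2,-1.8,5]]';python3 -m jog '[[0,0,0,0,5],[0,0,0,0,5],[0,0,0,0,5]]' ; python3 -c "
from h import *
go(605.2-4*.98-75*.198,14.6+4*.198-75*.98,75,-11.4)"
```

```text
t: 3.25
tool_pos: [465.9, -167.1, 222.3]
tcp_rot: [0.691, -0.691, 0.149, -0.149]
force: [-0.3, -0.8, -3.4]
opening: 0.193
t: 3.67
tool_pos: [543.8, -86.2, 222.1]
tcp_rot: [0.701, -0.701, 0.094, -0.094]
force: [-0.6, -0.7, -2.9]
opening: 0.197
t: 3.92
tool_pos: [542.5, -88.2, 222.4]
tcp_rot: [0.701, -0.701, 0.096, -0.095]
force: [0.3, 0.5, -3.2]
opening: 0.192
t 3.92 grasp [542.5 -88.2  75.1] a -15.45 tilt [-0.0013  0.0003] F [ 0.3  0.5 -3.2] M [-0.07 -0.05  0.03] op 0.192
ROW [ 1.372 -0.     1.63 ] yaw -0.811
```

```bash
python3 -m jog '[[0.4,0,0.5,-0.2,5],[0.9,0,1,-0.5,5],[1.37,0,1.63,-0.8,5],[1.37,0,1.63,-0.8,5],[1.37,0,1.63,-0.8,5]]';python3 -m jog '[[0,0,0,0,5],[0,0,0,0,5]]' ; python3 -c "
from h import *
go(605.2-4*.98-75*.198,14.6+4*.198-75*.98,42,-11.4)
for n in('top','side'):
    im,d=get_image(n); im=im[...,::-1]; cv2.imwrite(f'pics/{n}3.png',im)
    cv2.imwrite(f'pics/{n}3z.png',cv2.resize(im[100:250,220:420] if n=='top' else im[140:290,260:460],None,fx=4,fy=4))"
```

```text
t: 4.33
tool_pos: [586.5, -58.1, 222.5]
tcp_rot: [-0.704, 0.704, -0.071, 0.07]
force: [-0.2, 0.1, -3.3]
opening: 0.188
t: 4.5
tool_pos: [586.2, -58.5, 222.8]
tcp_rot: [0.704, -0.704, 0.071, -0.071]
force: [0.4, 0.1, -2.6]
opening: 0.195
t 4.50 grasp [586.2 -58.5  75.5] a -11.50 tilt [-0.0008  0.0001] F [ 0.4  0.1 -2.6] M [-0.12 -0.08  0.06] op 0.195
ROW [0.006 1.339 0.017] yaw -0.021
```

View pics/top3z.png

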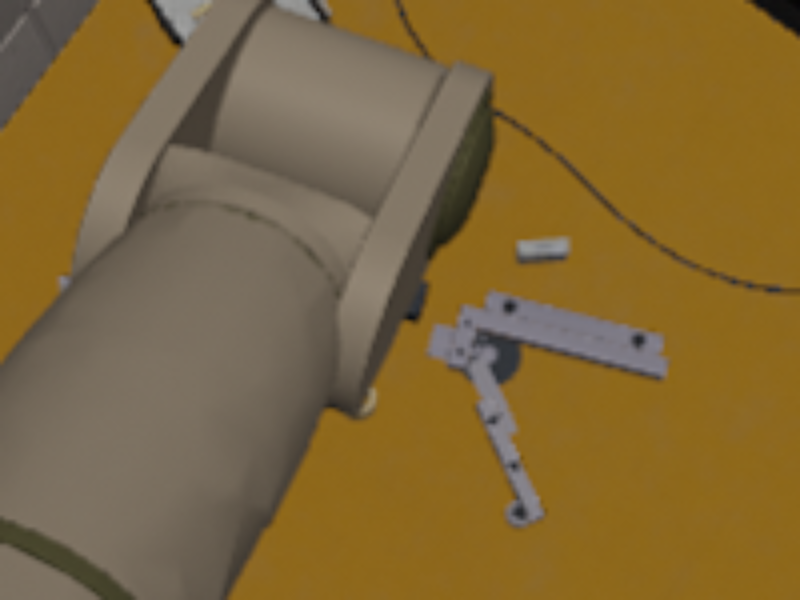

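View pics/side3z.png

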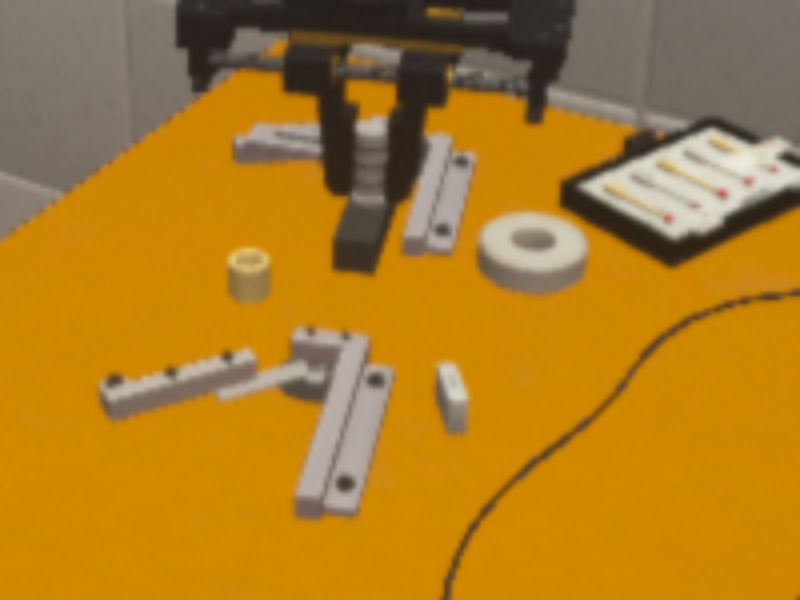

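```bash
python3 -m jog '[[0,0.5,0,0,5],[0,1,0,0,5],[0,1.2,0,0,5],[0,1.34,0,0,5],[0,1.34,0,0,5]]';python3 -m jog '[[0,0,0,0,5],[0,0,0,0,5]]' ; python3 -c "
from h import *
print(ray('top',[[309.5,199.5]],21))
go(605.2-4*.98-45*.198,14.6+4*.198-45*.98,41.5,-11.4)"
```

```text
t: 5.02
tool_pos: [586.8, -57.7, 188.8]
tcp_rot: [0.704, -0.704, 0.071, -0.07]
force: [-0.6, -0.1, -3.9]
opening: 0.193
t: 5.18
tool_pos: [586.9, -57.7, 189.2]
tcp_rot: [0.704, -0.704, 0.07, -0.07]
force: [-0.2, -0.9, -3.8]
opening: 0.19
[[522.84380207 -69.58624058  21.        ]]
t 5.18 grasp [586.9 -57.7  41.9] a -11.42 tilt [0. 0.] F [-0.2 -0.9 -3.8] M [-0.02 -0.03  0.03] op 0.190
ROW [-0.015  0.017  1.179] yaw -0.004
```

```bash
python3 -m jog '[[0,0.04,0,0,5],[0,0.04,0,0,5],[0,0.04,0,0,5]]';python3 -c "
from h import *
go(605.2-4*.98-45*.198,14.6+4*.198-45*.98,41.5,-11.4)"
```

```text
t: 5.43
tool_pos: [586.9, -57.7, 188.4]
tcp_rot: [0.704, -0.704, 0.07, -0.07]
force: [0.4, 0.1, -2.5]
opening: 0.192
t 5.43 grasp [586.9 -57.7  41.1] a -11.42 tilt [0.0001 0.0001] F [ 0.4  0.1 -2.5] M [-0.02 -0.09 -0.01] op 0.192
ROW [-0.015 -0.016  1.179] yaw -0.005
```

```bash
python3 -m jog '[[0,0.03,0.1,0,5],[0,0.03,0.3,0,5],[0,0.03,0.6,0,5],[0,0.03,0.9,0,5],[0,0.03,1.2,0,5]]';python3 -c "
from h import *
go(605.2-45*.198,14.6-45*.98,41.5,-11.4)
im,d=get_image('side'); cv2.imwrite('pics/s4z.png',cv2.resize(im[130:240,310:410,::-1],None,fx=5,fy=5))"
```

```text
t: 5.85
tool_pos: [593.2, -27.6, 188.2]
tcp_rot: [-0.703, 0.704, -0.07, 0.071]
force: [-0.9, -5.1, 5.2]
opening: 0.193
t 5.85 grasp [593.2 -27.6  40.9] a -11.40 tilt [ 0.0011 -0.0006] F [-0.9 -5.1  5.2] M [-0.73  0.02  0.  ] op 0.193
ROW [ 0.138 -0.024 -0.052] yaw -0.001
```

View pics/s4z.png

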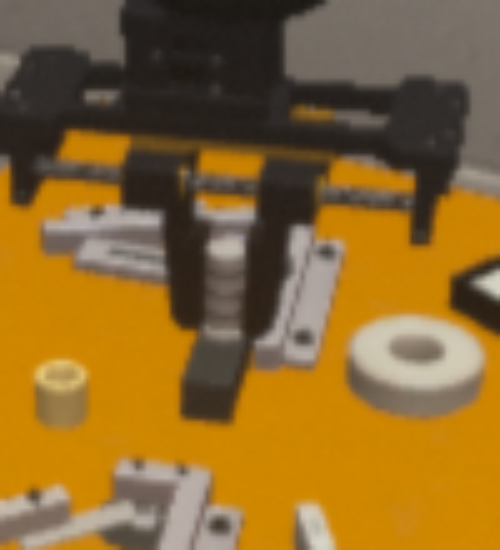

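```bash
python3 -m jog '[[0.03,-0.02,0,0,5],[0.06,-0.02,0,0,5],[0.1,-0.02,0,0,5],[0.1,-0.02,0,0,5]]';python3 -c "
from h import *
go(605.2-45*.198,14.6-45*.98,41.5,-11.4)"
```

```text
t: 6.23
tool_pos: [595.0, -28.1, 188.2]
tcp_rot: [0.704, -0.703, 0.071, -0.07]
force: [-3.9, 4.6, 7.5]
opening: 0.193
t 6.23 grasp [595.  -28.1  40.9] a -11.41 tilt [-0.0019  0.0017] F [-3.9  4.6  7.5] M [0.68 0.6  0.  ] op 0.193
ROW [ 0.061 -0.023 -0.045] yaw -0.002
```

```bash
python3 -m jog '[[0,-0.03,0,0,5],[0,-0.03,0,0,5]]';python3 -c "
from h import *
go(605.2-45*.198,14.6-45*.98,41.5,-11.4)";python3 -m jog '[[0.03,0,0,0,5],[0.06,0,0,0,5],[0.06,0,0,0,5]]';python3 -c "
from h import *
go(605.2-45*.198,14.6-45*.98,41.5,-11.4)"
```

```text
t: 6.4
tool_pos: [595.1, -28.7, 188.3]
tcp_rot: [0.704, -0.703, 0.071, -0.07]
force: [0.2, -0.4, -2.5]
opening: 0.192
t 6.40 grasp [595.1 -28.7  41. ] a -11.42 tilt [-0.0012  0.0004] F [ 0.2 -0.4 -2.5] M [ 0.04 -0.07  0.02] op 0.192
ROW [ 0.055 -0.02  -0.022] yaw -0.003
t: 6.65
tool_pos: [596.0, -28.9, 188.3]
tcp_rot: [0.704, -0.703, 0.072, -0.069]
force: [-7.8, 1.8, 2.9]
opening: 0.193
t 6.65 grasp [596.  -28.9  41. ] a -11.42 tilt [-0.0047  0.0011] F [-7.8  1.8  2.9] M [ 0.27  1.21 -0.  ] op 0.193
ROW [ 0.015 -0.019 -0.02 ] yaw -0.004
```

```bash
python3 -m jog '[[-0.05,0,0.1,0,5],[-0.05,0,0.2,0,5],[-0.05,0,0.3,0,5],[-0.05,0,0.4,0,5],[-0.05,0,0.5,0,5]]';python3 -c "
from h import *
go(605.2,14.6,41.3,-11.4)";python3 -m jog '[[0,0,0.1,0,5],[0,0,0.2,0,5],[0,0,0.3,0,5],[0,0,0.4,0,5],[0,0,0.5,0,5]]';python3 -c "
from h import *
go(605.2,14.6,41.3,-11.4)"
```

```text
t: 7.07
tool_pos: [597.8, -16.7, 188.6]
tcp_rot: [-0.703, 0.704, -0.071, 0.07]
force: [-4.6, -4.9, -1.6]
opening: 0.194
t 7.07 grasp [597.8 -16.7  41.3] a -11.41 tilt [-0.0017 -0.0006] F [-4.6 -4.9 -1.6] M [-0.7   0.79 -0.04] op 0.194
ROW [ 4.300e-02 -1.000e-03  1.285e+00] yaw -0.002
t: 7.48
tool_pos: [600.3, -4.4, 188.6]
tcp_rot: [-0.703, 0.704, -0.071, 0.07]
force: [-4.6, -4.0, -1.1]
opening: 0.192
t 7.48 grasp [600.3  -4.4  41.3] a -11.42 tilt [-0.0015 -0.0005] F [-4.6 -4.  -1.1] M [-0.61  0.72 -0.03] op 0.192
ROW [0.042 0.    0.783] yaw -0.003
```

```bash
python3 -m jog '[[0,0,0.1,0,5],[0,0,0.2,0,5],[0,0,0.3,0,5],[0,0,0.4,0,5],[0,0,0.5,0,5]]';python3 -c "
from h import *
go(605.2,14.6,41.3,-11.4)";python3 -m jog '[[0,0,0.05,0,5],[0,0,0.1,0,5],[0,0,0.15,0,5]]';python3 -c "
from h import *
go(605.2,14.6,41.3,-11.4)
im,d=get_image('side'); cv2.imwrite('pics/s5z.png',cv2.resize(im[130:240,310:410,::-1],None,fx=5,fy=5))"
```

```text
t: 7.9
tool_pos: [602.8, 8.0, 188.6]
tcp_rot: [-0.703, 0.704, -0.071, 0.07]
force: [-4.3, -2.6, -1.8]
opening: 0.198
t 7.90 grasp [602.8   8.   41.3] a -11.42 tilt [-0.0013 -0.0002] F [-4.3 -2.6 -1.8] M [-0.52  0.63 -0.05] op 0.198
ROW [0.042 0.001 0.278] yaw -0.004
t: 8.15
tool_pos: [603.5, 11.6, 188.7]
tcp_rot: [-0.703, 0.704, -0.071, 0.07]
force: [-4.5, -2.9, -1.4]
opening: 0.192
t 8.15 grasp [603.5  11.6  41.4] a -11.41 tilt [-0.0012 -0.0002] F [-4.5 -2.9 -1.4] M [-0.54  0.67 -0.07] op 0.192
ROW [0.041 0.002 0.129] yaw -0.003
```

View pics/s5z.png

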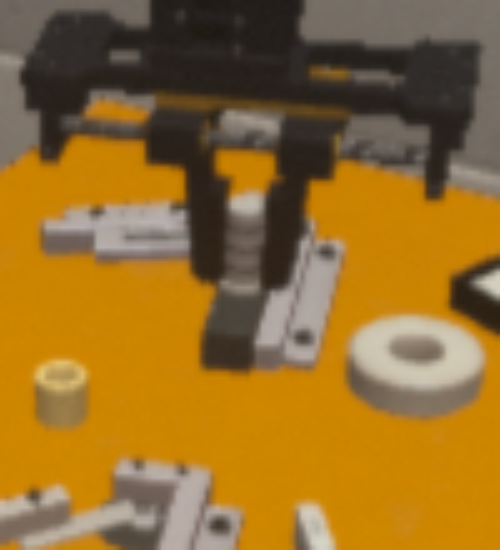

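```bash
python3 -m jog '[[0,0,0.04,0,5],[0,0,0.08,0,5],[0,0,0.08,0,5]]';python3 -c "
from h import *
go(605.2,14.6,41.3,-11.4)";python3 -m jog '[[0,0,0.03,0,5],[0,0,0.03,0,5]]';python3 -c "
from h import *
go(605.2,14.6,41.3,-11.4)"
```

```text
t: 8.45
tool_pos: [603.9, 13.6, 188.7]
tcp_rot: [-0.704, 0.704, -0.071, 0.07]
force: [-4.3, -2.0, -1.8]
opening: 0.192
t 8.45 grasp [603.9  13.6  41.4] a -11.42 tilt [-0.001  0.   ] F [-4.3 -2.  -1.8] M [-0.34  0.66 -0.01] op 0.192
ROW [0.042 0.003 0.048] yaw -0.003
t: 8.62
tool_pos: [604.1, 14.3, 188.7]
tcp_rot: [-0.704, 0.704, -0.071, 0.07]
force: [-4.6, -1.1, -2.4]
opening: 0.197
t 8.62 grasp [604.1  14.3  41.4] a -11.42 tilt [-0.0011 -0.    ] F [-4.6 -1.1 -2.4] M [-0.39  0.7  -0.  ] op 0.197
ROW [0.042 0.003 0.019] yaw -0.004
```

```bash
python3 -m jog '[[0,0,0.03,0,5],[0,0,0.03,0,5]]';python3 -m jog '[[0,0,0.03,0,5],[0,0,0.03,0,5]]';python3 -c "
from h import *
go(605.2,14.6,41.3,-11.4)"
```

```text
t: 8.78
tool_pos: [604.2, 15.1, 188.7]
tcp_rot: [-0.704, 0.704, -0.071, 0.07]
force: [-3.2, -3.0, -0.9]
opening: 0.191
t: 8.95
tool_pos: [604.4, 15.8, 188.7]
tcp_rot: [-0.704, 0.704, -0.071, 0.07]
force: [-4.0, -1.6, -1.3]
opening: 0.194
t 8.95 grasp [604.4  15.8  41.4] a -11.42 tilt [-0.0011 -0.0001] F [-4.  -1.6 -1.3] M [-0.41  0.71 -0.11] op 0.194
ROW [ 0.042  0.003 -0.039] yaw -0.004
```

```bash
python3 -m jog '[[0,0,0.03,0,5],[0,0,0.03,0,5]]';python3 -m jog '[[0,0,0.03,0,5],[0,0,0.03,0,5]]';python3 -c "
from h import *
go(605.2,14.6,41.3,-11.4)
im,d=get_image('side'); cv2.imwrite('pics/s6z.png',cv2.resize(im[150:220,310:400,::-1],None,fx=8,fy=8,interpolation=cv2.INTER_CUBIC))"
```

```text
t: 9.12
tool_pos: [604.5, 16.5, 188.7]
tcp_rot: [-0.704, 0.704, -0.071, 0.07]
force: [-4.7, -3.2, -1.9]
opening: 0.197
t: 9.28
tool_pos: [604.6, 16.8, 188.7]
tcp_rot: [-0.703, 0.704, -0.071, 0.07]
force: [-5.7, -6.5, -1.8]
opening: 0.197
t 9.28 grasp [604.6  16.8  41.4] a -11.41 tilt [-0.0014 -0.001 ] F [-5.7 -6.5 -1.8] M [-0.94  0.88  0.01] op 0.197
ROW [ 0.039  0.003 -0.082] yaw -0.002
```

View pics/s6z.png

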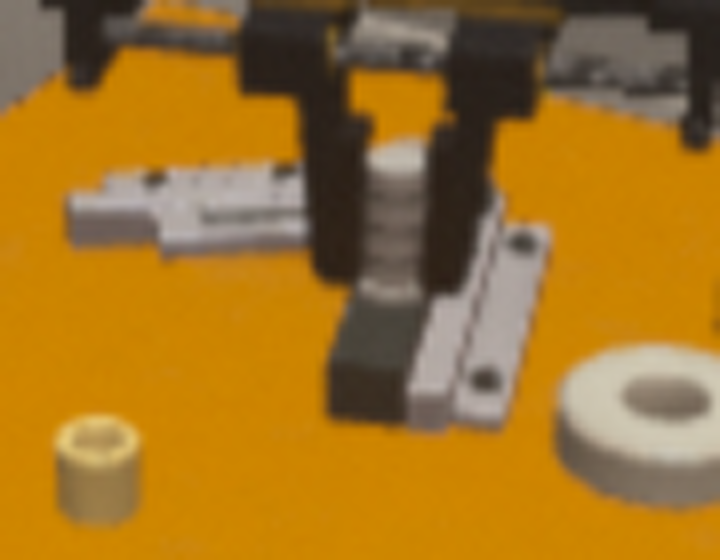

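```bash
python3 -m jog '[[0.02,0,0.03,0,5],[0.02,0,0.03,0,5],[0.02,0,0.03,0,5]]';python3 -c "
from h import *
go(605.2,14.6,41.3,-11.4)"
```

```text
t: 9.58
tool_pos: [605.0, 17.0, 188.7]
tcp_rot: [-0.703, 0.704, -0.071, 0.069]
force: [-9.9, -9.4, 1.1]
opening: 0.196
t 9.58 grasp [605.   17.   41.4] a -11.41 tilt [-0.0031 -0.0017] F [-9.9 -9.4  1.1] M [-1.49  1.46  0.04] op 0.196
ROW [ 0.027  0.005 -0.091] yaw -0.002
```

```bash
python3 -m jog '[[-0.04,0,-0.03,0,5],[-0.04,0,-0.03,0,5]]';python3 -m jog '[[0,0,0,0,30],[0,0,0,0,35],[0,0,0,0,40],[0,0,0,0,40],[0,0,0,0,40]]';python3 -c "
from h import *
go(605.2,14.6,41.3,-11.4)"
```

```text
t: 9.75
tool_pos: [604.3, 16.8, 188.9]
tcp_rot: [-0.703, 0.704, -0.07, 0.071]
force: [-3.5, -6.5, -2.6]
opening: 0.194
t: 10.17
tool_pos: [604.5, 17.5, 189.1]
tcp_rot: [0.704, -0.704, 0.07, -0.071]
force: [0.6, 0.0, -0.1]
opening: 0.401
t 10.17 grasp [604.5  17.5  41.8] a -11.41 tilt [0.0009 0.0001] F [ 0.6  0.  -0.1] M [-0.02 -0.04 -0.02] op 0.401
ROW [ 0.051  0.021 -0.108] yaw -0.003
```

```bash
python3 -m jog '[[0,-0.5,0,0,40],[0,-1.2,0,0,40],[0,-2,0,0,40],[0,-2,0,0,40],[0,-2,0,0,40]]';python3 -m jog '[[0,0,0.5,0,20],[0,0,1,0,0],[0,0,1.44,0,0],[0,0,1.44,0,0],[0,0,1.44,0,0]]';python3 -m jog '[[0,0,0,0,0],[0,0,0,0,0],[0,0,0,0,0],[0,0,0,0,0]]' 20;python3 -c "
from h import *
go(604.4+36*.198,17.2+36*.98,50,-11.4)
im,d=get_image('side'); cv2.imwrite('pics/s7z.png',cv2.resize(im[130:220,300:400,::-1],None,fx=8,fy=6.6,interpolation=cv2.INTER_CUBIC))"
```

```text
t: 10.58
tool_pos: [604.5, 17.4, 240.2]
tcp_rot: [-0.704, 0.704, -0.069, 0.071]
force: [0.2, 0.2, -0.0]
opening: 0.398
t: 11.0
tool_pos: [611.4, 53.7, 238.4]
tcp_rot: [-0.704, 0.704, -0.07, 0.069]
force: [0.5, -1.6, 0.1]
opening: 0.047
t: 11.33
tool_pos: [611.5, 52.3, 238.9]
tcp_rot: [-0.704, 0.704, -0.071, 0.071]
force: [0.7, 0.6, 0.8]
opening: 0.008
t 11.33 grasp [611.5  52.3  91.6] a -11.45 tilt [-0. -0.] F [0.7 0.6 0.8] M [-0.03 -0.07 -0.02] op 0.008
ROW [1.000e-03 1.665e+00 8.000e-03] yaw -0.010
```

View pics/s7z.png

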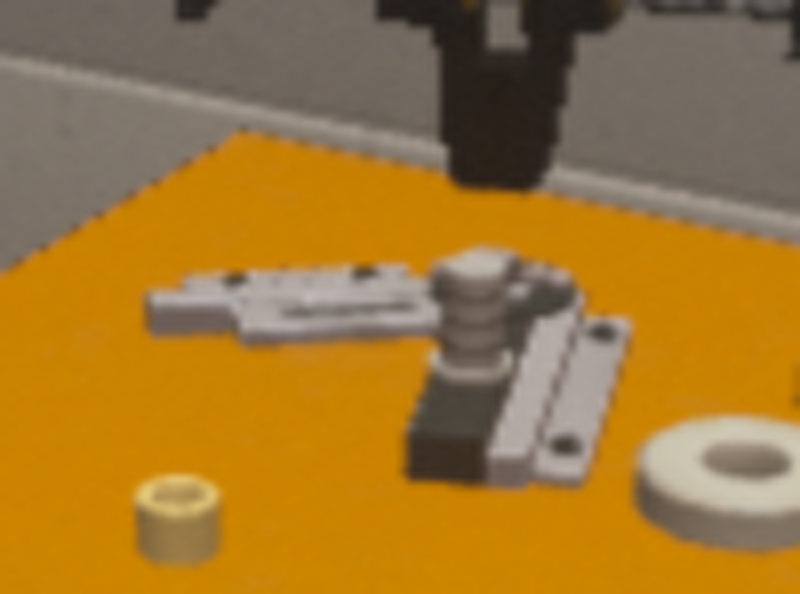

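```bash
python3 -c "
from h import *
print(ray('side',[[358.9,184.5]],20),ray('side',[[300+478/8,130+257/6.6]],60))";python3 -m jog '[[0,0.4,0,0,0],[0,0.8,0,0,0],[0,1.1,0,0,0],[0,1.3,0,0,0],[0,1.3,0,0,0]]';python3 -c "
from h import *
go(604.4+36*.198,17.2+36*.98,50,-11.4)"
```

```text
[[604.92667416  17.03879008  20.        ]] [[605.29740469  15.84324663  60.        ]]
t: 11.8
tool_pos: [611.5, 52.0, 205.4]
tcp_rot: [-0.703, 0.704, -0.071, 0.07]
force: [0.7, -0.7, 2.4]
opening: 0.006
t 11.80 grasp [611.5  52.   58.1] a -11.44 tilt [-0.0002 -0.0008] F [ 0.7 -0.7  2.4] M [-0.2 -0.1 -0. ] op 0.006
ROW [-0.004  0.323  0.019] yaw -0.009
```

Post matches; contact with the lever is starting. Press down gently.

```bash
for i in 1; do python3 -m jog '[[0,0.06,0,0,0],[0,0.12,0,0,0],[0,0.18,0,0,0],[0,0.24,0,0,0],[0,0.24,0,0,0]]';done;python3 -c "
from h import *
go(604.4+36*.198,17.2+36*.98,48,-11.4)"
```

```text
t: 12.22
tool_pos: [611.6, 52.1, 200.3]
tcp_rot: [-0.703, 0.704, -0.07, 0.071]
force: [-0.0, -3.1, 4.6]
opening: 0.006
t 12.22 grasp [611.6  52.1  53. ] a -11.42 tilt [ 0.0007 -0.0011] F [-0.  -3.1  4.6] M [-0.56  0.03  0.  ] op 0.006
ROW [-0.007  0.201  0.013] yaw -0.004
```

```bash
python3 -m jog '[[0,0.06,0,0,0],[0,0.12,0,0,0],[0,0.18,0,0,0],[0,0.2,0,0,0],[0,0.2,0,0,0]]';python3 -c "
from h import *
go(604.4+36*.198,17.2+36*.98,48,-11.4)"
```

```text
t: 12.63
tool_pos: [611.7, 51.6, 196.2]
tcp_rot: [-0.703, 0.704, -0.07, 0.071]
force: [-4.0, -7.7, 11.5]
opening: 0.002
t 12.63 grasp [611.7  51.6  48.9] a -11.41 tilt [ 0.0007 -0.0023] F [-4.  -7.7 11.5] M [-1.36  0.63  0.04] op 0.002
ROW [-0.013  0.034  0.032] yaw -0.002
```

```bash
python3 -m jog '[[0,0.04,0,0,0],[0,0.08,0,0,0],[0,0.08,0,0,0],[0,0.08,0,0,0]]';python3 -c "
from h import *
go(604.4+36*.198,17.2+36*.98,48,-11.4)"
```

```text
t: 12.97
tool_pos: [611.7, 51.5, 195.4]
tcp_rot: [-0.703, 0.705, -0.07, 0.071]
force: [-8.9, -8.8, 22.7]
opening: 0.004
t 12.97 grasp [611.7  51.5  48.1] a -11.41 tilt [ 0.0009 -0.0028] F [-8.9 -8.8 22.7] M [-1.51  1.49 -0.01] op 0.004
ROW [-0.014  0.002  0.039] yaw -0.001
```

```bash
python3 -m jog '[[0,0.02,0,0,0],[0,0.02,0,0,0]]';python3 -m jog '[[0,-0.2,0,0,0],[0,-1,0,0,0],[0,-1.8,0,0,0],[0,-1.8,0,0,0],[0,-1.8,0,0,0]]';python3 -m jog '[[0,0,-0.5,0,20],[0,0,-1,0,40],[0,0,-1.4,0,40],[0,0,-1.4,0,40],[0,0,-1.4,0,40]]';python3 -c "
from h import *
go(604.5,17.2,42,-11.4)
im,d=get_image('side'); cv2.imwrite('pics/s8z.png',cv2.resize(im[130:220,300:400,::-1],None,fx=8,fy=6.6,interpolation=cv2.INTER_CUBIC))"
```

```text
t: 13.13
tool_pos: [611.7, 51.5, 195.3]
tcp_rot: [-0.703, 0.705, -0.07, 0.071]
force: [-10.4, -8.4, 26.6]
opening: 0.005
t: 13.55
tool_pos: [611.4, 52.7, 237.6]
tcp_rot: [0.704, -0.704, 0.07, -0.071]
force: [-0.6, -0.2, -0.9]
opening: 0.005
t: 13.97
tool_pos: [604.4, 17.3, 237.5]
tcp_rot: [0.704, -0.703, 0.071, -0.071]
force: [0.0, 0.4, 0.6]
opening: 0.363
t 13.97 grasp [604.4  17.3  90.2] a -11.52 tilt [-0.0006  0.0002] F [0.  0.4 0.6] M [ 0.   -0.05  0.01] op 0.363
ROW [ 0.006  1.929 -0.004] yaw -0.024
```

View pics/s8z.png

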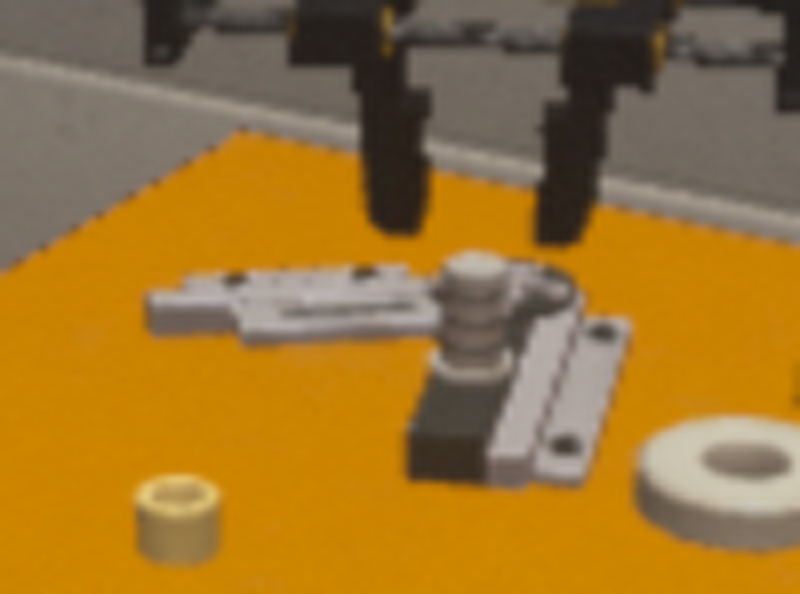

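```bash
python3 -m jog '[[0,0.5,0,0,40],[0,1.2,0,0,40],[0,1.9,0,0,40],[0,1.9,0,0,40],[0,1.9,0,0,40]]';python3 -c "
from h import *
go(604.5,17.2,41.5,-11.4)";python3 -m jog '[[0,0,0,0,25],[0,0,0,0,15],[0,0,0,0,10],[0,0,0,0,5],[0,0,0,0,5]]' 15;python3 -c "
from h import *
go(604.5,17.2,41.5,-11.4)"
```

```text
t: 14.43
tool_pos: [604.3, 18.7, 189.4]
tcp_rot: [0.704, -0.704, 0.071, -0.069]
force: [-0.1, -0.5, 0.4]
opening: 0.397
t 14.43 grasp [604.3  18.7  42.1] a -11.40 tilt [-0.0021  0.0004] F [-0.1 -0.5  0.4] M [-0.02 -0.06  0.01] op 0.397
ROW [ 0.018  0.023 -0.057] yaw 0.001
t: 14.85
tool_pos: [604.6, 18.4, 191.3]
tcp_rot: [0.704, -0.704, 0.07, -0.071]
force: [-3.1, 0.0, 6.1]
opening: 0.2
t 14.85 grasp [604.6  18.4  44. ] a -11.42 tilt [0.0005 0.    ] F [-3.1  0.   6.1] M [ 0.04  0.52 -0.03] op 0.200
ROW [ 0.007  0.098 -0.048] yaw -0.004
```

```bash
python3 -m jog '[[0,0,0,0,5],[-0.05,-0.1,-0.1,0,5],[-0.1,-0.5,-0.2,0,5],[-0.1,-1,-0.2,0,5],[-0.1,-1.4,-0.2,0,5]]' 30;python3 -m jog '[[0,0,0,0,5],[0,0,0,0,5]]';python3 -c "
from h import *
go(530.4,-268.6,76,-11.4)
im,d=get_image('side'); cv2.imwrite('pics/s9z.png',cv2.resize(im[110:230,290:410,::-1],None,fx=5,fy=5,interpolation=cv2.INTER_CUBIC))"
```

```text
t: 15.27
tool_pos: [601.2, 13.7, 227.0]
tcp_rot: [-0.704, 0.704, -0.07, 0.071]
force: [0.0, 0.6, -3.7]
opening: 0.195
t: 15.43
tool_pos: [601.2, 13.9, 226.4]
tcp_rot: [-0.704, 0.704, -0.07, 0.071]
force: [-0.4, 0.2, -3.7]
opening: 0.197
t 15.43 grasp [601.2  13.9  79.1] a -11.42 tilt [ 0.0018 -0.0003] F [-0.4  0.2 -3.7] M [-0.08 -0.03 -0.02] op 0.197
ROW [ -0.539   0.12  -11.638] yaw -0.004
```

View pics/s9z.png

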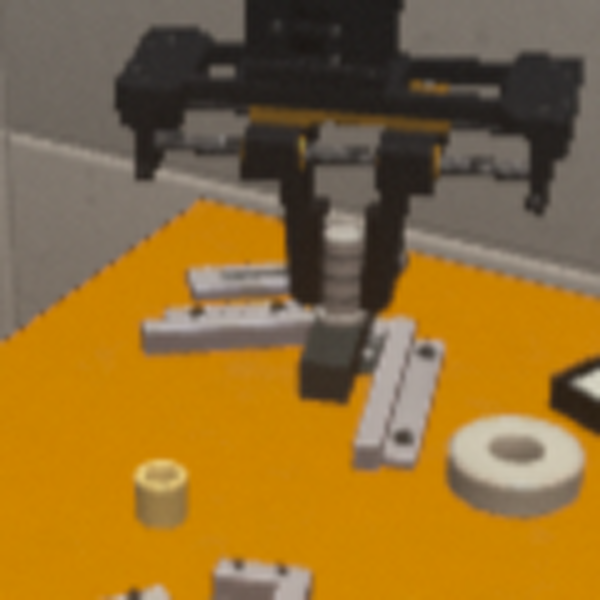

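```bash
python3 -m jog '[[0,0,-0.5,0,5],[0,0,-1.4,0,5],[-0.1,0,-2.4,0,5],[-0.2,0,-3.4,0,5],[-0.2,0,-4.4,0,5]]';python3 -m jog '[[0,0,-1,0,5],[0,0,-2,0,5],[-0.1,0,-3,0,5],[-0.2,0,-4,0,5],[-0.2,0,-5,0,5]]';python3 -m jog '[[0,0,-0.8,0,5],[0,0,-1.5,0,5],[-0.1,0,-2.1,0,5],[-0.1,0,-2.1,0,5],[-0.1,0,-2.1,0,5]]';python3 -c "
from h import *
go(530.4,-268.6,76,-11.4)
for n in('top','side'):
    im,d=get_image(n); im=im[...,::-1]; cv2.imwrite(f'pics/{n}10.png',im)"
```

```text
t: 15.9
tool_pos: [573.4, -94.5, 224.8]
tcp_rot: [0.704, -0.704, 0.071, -0.07]
force: [0.9, 0.8, -3.9]
opening: 0.194
t: 16.32
tool_pos: [543.6, -216.2, 224.8]
tcp_rot: [0.704, -0.703, 0.071, -0.07]
force: [0.1, -0.7, -3.7]
opening: 0.188
t: 16.73
tool_pos: [531.3, -266.2, 224.9]
tcp_rot: [0.704, -0.703, 0.071, -0.071]
force: [0.2, 0.3, -3.3]
opening: 0.194
t 16.73 grasp [ 531.3 -266.2   77.6] a -11.51 tilt [-0.0008  0.0007] F [ 0.2  0.3 -3.3] M [-0.01 -0.12 -0.  ] op 0.194
ROW [-0.015  0.063 -0.102] yaw -0.023
```

View pics/side10.png

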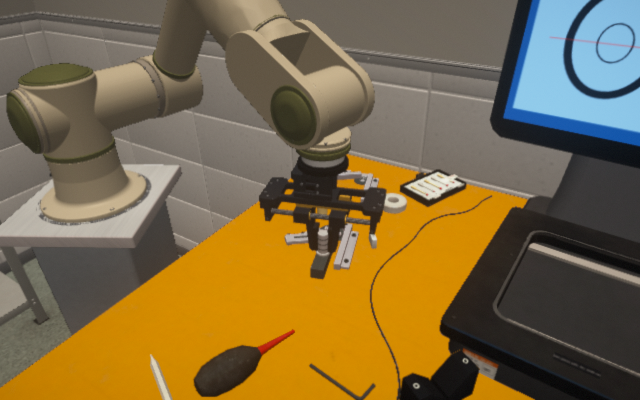

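View pics/top10.png

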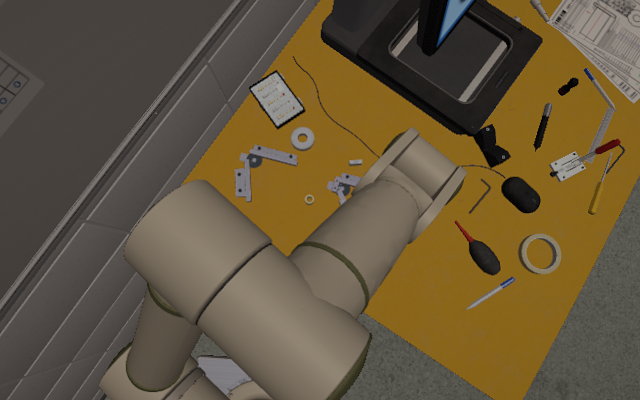

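```bash
python3 -m jog '[[0,0.4,-0.1,0,5],[0,0.8,-0.1,0,5],[0,1.1,-0.1,0,5],[0,1.26,-0.1,0,5],[0,1.26,-0.1,0,5]]';python3 -m jog '[[0,0,0,0,5],[0,0,0,0,5]]';python3 -c "
from h import *
go(530.4,-268.6,43.5,-11.4)"
```

```text
t: 17.25
tool_pos: [531.2, -267.5, 192.4]
tcp_rot: [0.704, -0.703, 0.071, -0.07]
force: [0.0, -0.1, -3.3]
opening: 0.195
t: 17.42
tool_pos: [531.6, -267.9, 194.2]
tcp_rot: [-0.703, 0.704, -0.07, 0.071]
force: [0.0, 0.3, -2.6]
opening: 0.193
t 17.42 grasp [ 531.6 -267.9   46.9] a -11.42 tilt [ 0.0005 -0.0004] F [ 0.   0.3 -2.6] M [-0.14 -0.1  -0.04] op 0.193
ROW [-0.04   0.135 -0.037] yaw -0.003
```

```bash
python3 -m jog '[[-0.04,0.05,0,0,5],[-0.04,0.09,0,0,5],[-0.04,0.09,0,0,5]]';python3 -c "
from h import *
go(530.4,-268.6,43.5,-11.4)";python3 -m jog '[[0,0.03,0,0,5],[0,0.03,0,0,5]]';python3 -c "
from h import *
go(530.4,-268.6,43.5,-11.4)"
```

```text
t: 17.67
tool_pos: [530.4, -267.7, 191.7]
tcp_rot: [-0.704, 0.704, -0.07, 0.07]
force: [0.1, -0.9, -2.5]
opening: 0.193
t 17.67 grasp [ 530.4 -267.7   44.4] a -11.43 tilt [ 0.0001 -0.0001] F [ 0.1 -0.9 -2.5] M [-0.07 -0.09  0.  ] op 0.193
ROW [ 0.008  0.035 -0.036] yaw -0.005
t: 17.83
tool_pos: [530.5, -267.7, 191.3]
tcp_rot: [-0.704, 0.704, -0.07, 0.07]
force: [-1.8, 1.2, 1.5]
opening: 0.196
t 17.83 grasp [ 530.5 -267.7   44. ] a -11.42 tilt [ 0.0003 -0.0003] F [-1.8  1.2  1.5] M [ 0.08  0.15 -0.04] op 0.196
ROW [ 0.004  0.021 -0.035] yaw -0.004
```

```bash
python3 -m jog '[[0,0,0.15,0,5],[0,0,0.4,0,5],[0,0,0.7,0,5],[0,0,1,0,5],[0,0,1.1,0,5]]';python3 -m jog '[[0,0,0,0,5],[0.05,0,0,0,5],[0.1,0,0,0,5],[0.1,0,0,0,5]]';python3 -c "
from h import *
go(548.2-7.9,-200.8-39.2,43.5,-11.4)
im,d=get_image('side'); cv2.imwrite('pics/s11z.png',cv2.resize(im[170:290,260:400,::-1],None,fx=5,fy=5,interpolation=cv2.INTER_CUBIC))"
```

```text
t: 18.25
tool_pos: [536.3, -239.6, 191.3]
tcp_rot: [-0.703, 0.704, -0.07, 0.07]
force: [-0.4, -3.4, 2.8]
opening: 0.192
t: 18.58
tool_pos: [538.1, -240.5, 191.3]
tcp_rot: [0.704, -0.703, 0.071, -0.069]
force: [-5.3, 5.2, 11.7]
opening: 0.197
t 18.58 grasp [ 538.1 -240.5   44. ] a -11.40 tilt [-0.0025  0.0024] F [-5.3  5.2 11.7] M [0.78 0.99 0.02] op 0.197
ROW [0.083 0.02  0.036] yaw 0.000
```

View pics/s11z.png

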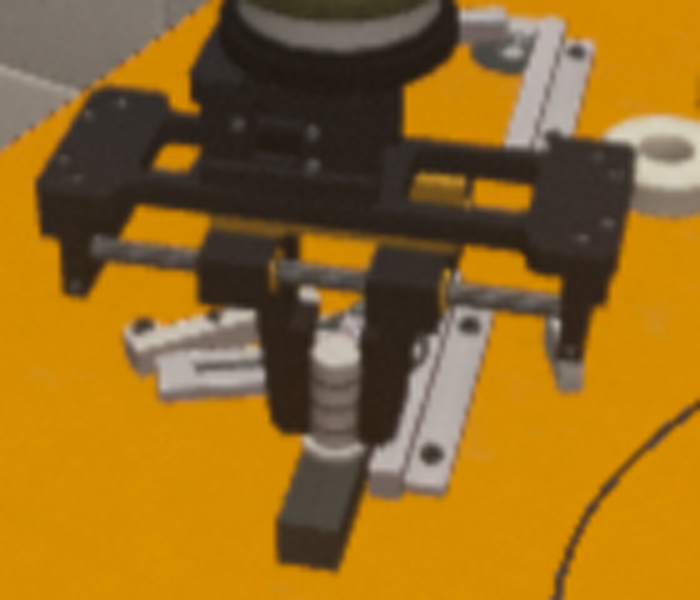

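```bash
python3 -m jog '[[0,-0.04,0,0,5],[0,-0.04,0,0,5]]';python3 -c "
from h import *
go(548.2-7.9,-200.8-39.2,43.5,-11.4)";python3 -m jog '[[0.04,0,0,0,5],[0.08,0,0,0,5],[0.08,0,0,0,5]]';python3 -c "
from h import *
go(548.2-7.9,-200.8-39.2,43.5,-11.4)"
```

```text
t: 18.8
tool_pos: [538.2, -241.0, 191.5]
tcp_rot: [0.704, -0.703, 0.071, -0.07]
force: [-0.2, 1.1, -2.7]
opening: 0.196
t 18.80 grasp [ 538.2 -241.    44.2] a -11.42 tilt [-0.0008  0.0009] F [-0.2  1.1 -2.7] M [ 0.02 -0.1  -0.01] op 0.196
ROW [0.076 0.026 0.054] yaw -0.004
t: 19.05
tool_pos: [539.6, -241.4, 191.4]
tcp_rot: [0.704, -0.703, 0.072, -0.069]
force: [-9.3, 2.1, 4.2]
opening: 0.196
t 19.05 grasp [ 539.6 -241.4   44.1] a -11.41 tilt [-0.0046  0.0022] F [-9.3  2.1  4.2] M [0.29 1.42 0.04] op 0.196
ROW [0.017 0.024 0.06 ] yaw -0.002
```

```bash
python3 -m jog '[[-0.05,0,0.1,0,5],[-0.05,0,0.2,0,5],[-0.05,0,0.3,0,5],[-0.05,0,0.4,0,5],[-0.05,0,0.5,0,5]]';python3 -c "
from h import *
go(548.2,-200.8,43.5,-11.4)";python3 -m jog '[[0,0,0.1,0,5],[0,0,0.2,0,5],[0,0,0.3,0,5],[0,0,0.4,0,5],[0,0,0.5,0,5]]';python3 -c "
from h import *
go(548.2,-200.8,43.5,-11.4)
im,d=get_image('side'); cv2.imwrite('pics/s12z.png',cv2.resize(im[170:290,260:400,::-1],None,fx=5,fy=5,interpolation=cv2.INTER_CUBIC))"
```

```text
t: 19.47
tool_pos: [541.3, -229.3, 191.7]
tcp_rot: [-0.703, 0.704, -0.071, 0.07]
force: [-6.3, -4.8, -0.6]
opening: 0.191
t 19.47 grasp [ 541.3 -229.3   44.4] a -11.41 tilt [-0.0016 -0.0005] F [-6.3 -4.8 -0.6] M [-0.71  1.   -0.03] op 0.191
ROW [0.046 0.033 1.173] yaw -0.002
t: 19.88
tool_pos: [543.8, -217.1, 191.7]
tcp_rot: [-0.703, 0.704, -0.071, 0.07]
force: [-5.6, -5.1, -0.8]
opening: 0.193
t 19.88 grasp [ 543.8 -217.1   44.4] a -11.42 tilt [-0.0014 -0.0005] F [-5.6 -5.1 -0.8] M [-0.7   0.92 -0.  ] op 0.193
ROW [0.045 0.036 0.673] yaw -0.003
```

View pics/s12z.png

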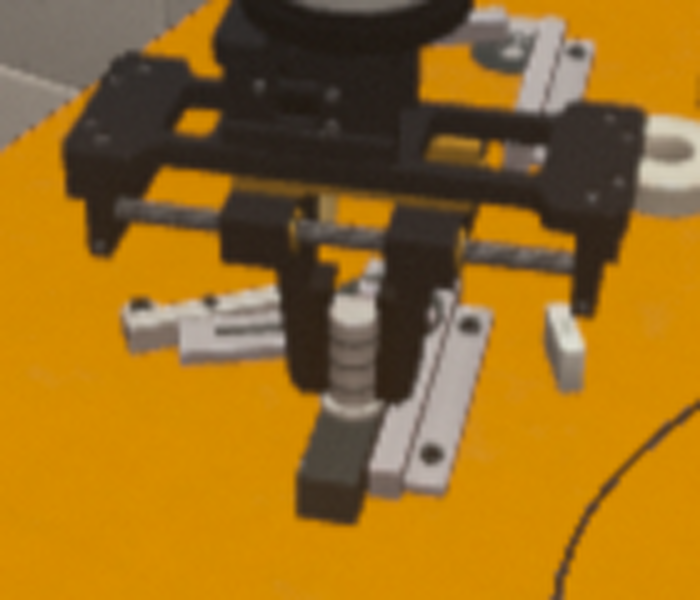

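```bash
python3 -m jog '[[0,0,0.08,0,5],[0,0,0.16,0,5],[0,0,0.24,0,5],[0,0,0.32,0,5],[0,0,0.4,0,5]]';python3 -c "
from h import *
go(548.2,-200.8,43.5,-11.4)";python3 -m jog '[[0,0,0.04,0,5],[0,0,0.08,0,5],[0,0,0.12,0,5]]';python3 -c "
from h import *
go(548.2,-200.8,43.5,-11.4)"
```

```text
t: 20.35
tool_pos: [545.8, -207.2, 191.7]
tcp_rot: [-0.703, 0.704, -0.071, 0.07]
force: [-4.7, -4.5, -1.4]
opening: 0.191
t 20.35 grasp [ 545.8 -207.2   44.4] a -11.41 tilt [-0.0014 -0.0004] F [-4.7 -4.5 -1.4] M [-0.63  0.84 -0.06] op 0.191
ROW [0.044 0.035 0.272] yaw -0.003
t: 20.6
tool_pos: [546.4, -204.3, 191.7]
tcp_rot: [-0.703, 0.704, -0.071, 0.07]
force: [-5.6, -3.8, -1.3]
opening: 0.194
t 20.60 grasp [ 546.4 -204.3   44.4] a -11.41 tilt [-0.0014 -0.0004] F [-5.6 -3.8 -1.3] M [-0.65  0.81 -0.02] op 0.194
ROW [0.044 0.034 0.152] yaw -0.002
```

```bash
python3 -m jog '[[0,0,0.03,0,5],[0,0,0.06,0,5],[0,0,0.06,0,5]]';python3 -m jog '[[0,0,0.03,0,5],[0,0,0.03,0,5]]';python3 -m jog '[[0,0,0.03,0,5],[0,0,0.03,0,5]]';python3 -c "
from h import *
go(548.2,-200.8,43.5,-11.4)"
```

```text
t: 20.85
tool_pos: [546.7, -202.7, 191.7]
tcp_rot: [-0.703, 0.704, -0.071, 0.07]
force: [-4.7, -2.6, -0.6]
opening: 0.195
t: 21.02
tool_pos: [546.8, -202.1, 191.7]
tcp_rot: [-0.703, 0.704, -0.071, 0.07]
force: [-3.9, -3.8, -1.6]
opening: 0.192
t: 21.18
tool_pos: [547.0, -201.3, 191.7]
tcp_rot: [-0.703, 0.704, -0.071, 0.07]
force: [-5.3, -3.8, -1.1]
opening: 0.195
t 21.18 grasp [ 547.  -201.3   44.4] a -11.42 tilt [-0.0013 -0.0003] F [-5.3 -3.8 -1.1] M [-0.55  0.77 -0.1 ] op 0.195
ROW [0.043 0.036 0.03 ] yaw -0.003
```

```bash
python3 -m jog '[[0,0,0.03,0,5],[0,0,0.03,0,5]]';python3 -m jog '[[0,0,0.03,0,5],[0,0,0.03,0,5]]';python3 -c "
from h import *
go(548.2,-200.8,43.5,-11.4)
im,d=get_image('side'); cv2.imwrite('pics/s13z.png',cv2.resize(im[170:290,260:400,::-1],None,fx=5,fy=5,interpolation=cv2.INTER_CUBIC))"
```

```text
t: 21.35
tool_pos: [547.1, -200.6, 191.7]
tcp_rot: [-0.703, 0.704, -0.071, 0.07]
force: [-6.7, -3.7, -1.1]
opening: 0.195
t: 21.52
tool_pos: [547.2, -200.1, 191.7]
tcp_rot: [-0.703, 0.704, -0.071, 0.07]
force: [-5.5, -5.6, -1.6]
opening: 0.193
t 21.52 grasp [ 547.2 -200.1   44.4] a -11.41 tilt [-0.0014 -0.0009] F [-5.5 -5.6 -1.6] M [-0.82  0.87  0.05] op 0.193
ROW [ 0.043  0.036 -0.02 ] yaw -0.001
```

View pics/s13z.png

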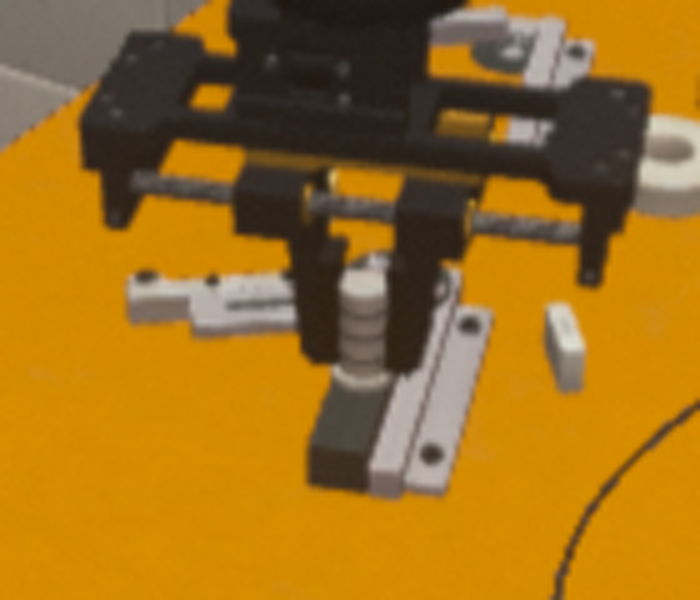

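```bash
python3 -m jog '[[0,0,0.03,0,5],[0,0,0.03,0,5]]';python3 -c "
from h import *
go(548.2,-200.8,43.5,-11.4)";python3 -m jog '[[0,0,0.02,0,5],[0,0,0.02,0,5]]';python3 -c "
from h import *
go(548.2,-200.8,43.5,-11.4)"
```

```text
t: 21.73
tool_pos: [547.3, -199.8, 191.7]
tcp_rot: [-0.703, 0.704, -0.071, 0.07]
force: [-7.4, -8.5, -1.1]
opening: 0.194
t 21.73 grasp [ 547.3 -199.8   44.4] a -11.41 tilt [-0.0015 -0.0019] F [-7.4 -8.5 -1.1] M [-1.39  1.08 -0.02] op 0.194
ROW [ 0.044  0.038 -0.031] yaw -0.001
t: 21.9
tool_pos: [547.3, -199.7, 191.8]
tcp_rot: [-0.703, 0.705, -0.071, 0.07]
force: [-6.3, -10.9, -0.4]
opening: 0.193
t 21.90 grasp [ 547.3 -199.7   44.5] a -11.41 tilt [-0.0015 -0.0025] F [ -6.3 -10.9  -0.4] M [-1.71  1.24  0.02] op 0.193
ROW [ 0.044  0.04  -0.037] yaw -0.002
```

```bash
python3 -m jog '[[0.02,0,0.01,0,5],[0.02,0,0.01,0,5],[0.02,0,0.01,0,5]]';python3 -m jog '[[-0.03,0,-0.04,0,5],[-0.03,0,-0.04,0,5]]';python3 -m jog '[[0,0,0,0,25],[0,0,0,0,30],[0,0,0,0,35],[0,0,0,0,35],[0,0,0,0,35]]';python3 -c "
from h import *
go(548.2,-200.8,43.5,-11.4)
im,d=get_image('side'); cv2.imwrite('pics/s14z.png',cv2.resize(im[170:290,260:400,::-1],None,fx=5,fy=5,interpolation=cv2.INTER_CUBIC))"
```

```text
t: 22.15
tool_pos: [547.6, -199.7, 191.8]
tcp_rot: [-0.703, 0.705, -0.071, 0.069]
force: [-10.0, -12.7, 0.4]
opening: 0.194
t: 22.32
tool_pos: [547.1, -199.9, 191.8]
tcp_rot: [-0.703, 0.704, -0.071, 0.07]
force: [-5.5, -6.6, -0.6]
opening: 0.193
t: 22.73
tool_pos: [547.5, -199.0, 192.0]
tcp_rot: [-0.704, 0.704, -0.07, 0.07]
force: [-0.1, -1.3, -0.0]
opening: 0.348
t 22.73 grasp [ 547.5 -199.    44.7] a -11.41 tilt [ 0.0004 -0.    ] F [-0.1 -1.3 -0. ] M [-0.06 -0.04  0.01] op 0.348
ROW [ 0.042  0.048 -0.066] yaw -0.002
```

View pics/s14z.png

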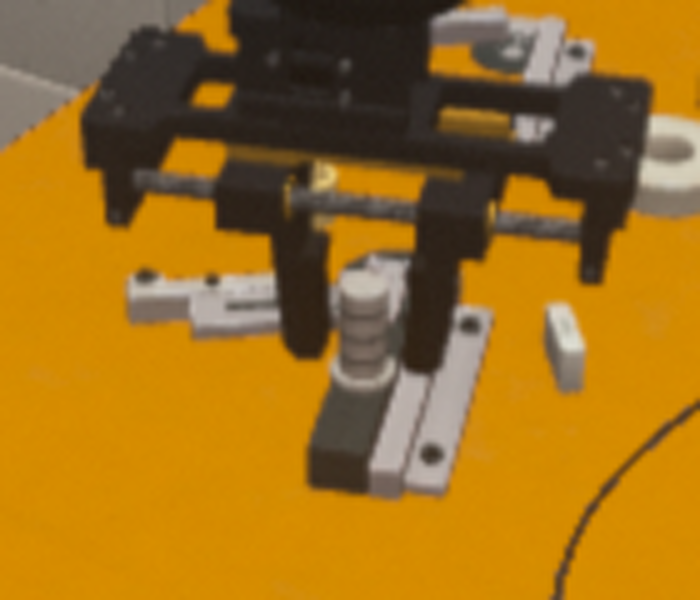

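```bash
python3 -m jog '[[0,-0.4,0,0,35],[0,-1.2,0,0,35],[0,-2.4,0,0,35],[0,-3.6,0,0,35],[0,-4.8,0,0,35]]';python3 -m jog '[[-1,0,-1,0,35],[-2,0,-2.1,0,35],[-3,0,-3.2,0,35],[-4,0,-4.3,0,35],[-5,0,-5.4,0,35]]';python3 -m jog '[[-1,0,-1,0,35],[-2,0,-2,0,35],[-3,0,-3,0,35],[-3,0,-4,0,35],[-3,0,-4,0,35]]';python3 -c "
from h import *
go(548.2,-200.8,43.5,-11.4)
ims={}
for n in('top','side'):
    im,d=get_image(n); im=im[...,::-1].copy(); cv2.imwrite(f'pics/{n}15.png',im)
a=(480,630,-230,-80,.22); im=cv2.imread('pics/top15.png')
cv2.imwrite('pics/b15.png',grid(birds(im,'top',14,*a),*a,20))
cv2.imwrite('pics/top15z.png',cv2.resize(im[120:260,220:420],None,fx=4,fy=4,interpolation=cv2.INTER_CUBIC))"
```

```text
t: 23.2
tool_pos: [547.1, -199.0, 314.1]
tcp_rot: [-0.704, 0.704, -0.07, 0.07]
force: [0.5, -0.0, 0.3]
opening: 0.349
t: 23.62
tool_pos: [396.6, -307.2, 312.8]
tcp_rot: [-0.703, 0.704, -0.07, 0.071]
force: [1.2, -1.1, -0.4]
opening: 0.348
t: 24.03
tool_pos: [303.0, -392.9, 313.0]
tcp_rot: [-0.702, 0.704, -0.071, 0.072]
force: [0.4, 0.4, -0.3]
opening: 0.352
t 24.03 grasp [ 303.  -392.9  165.7] a -11.65 tilt [ 0.0008 -0.0028] F [ 0.4  0.4 -0.3] M [-0.05 -0.04 -0.01] op 0.352
ROW [8.049 4.874 9.518] yaw -0.051
```

View pics/top15z.png

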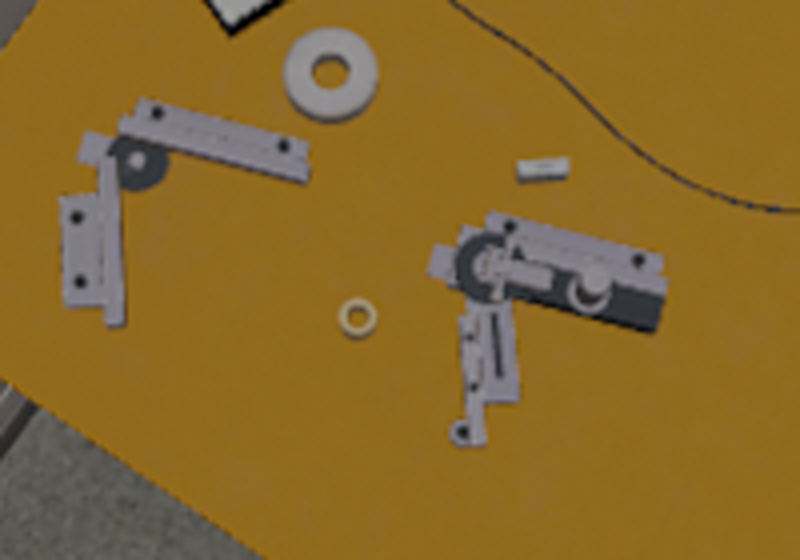

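View pics/b15.png

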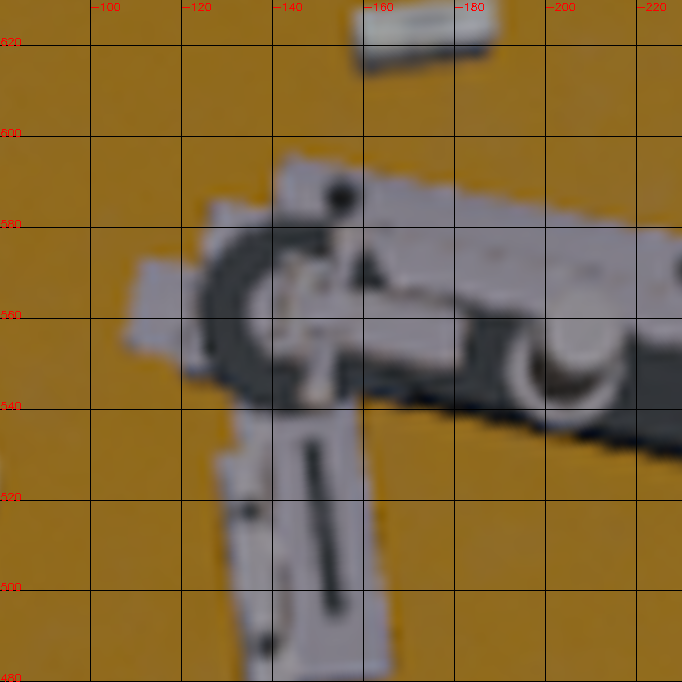

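```bash
python3 - <<'E'
from h import *
im=cv2.imread('pics/top15.png'); ang=lambda l:np.degrees(np.arctan2(l[1][1],l[1][0]))
for nm,z,A,B,s in (('wall',14,(590,80),(525,71),-1),('fence m',14,(609,-25),(627,70),-1),('blade inner',13.5,(535,-160.5),(490,-166),-1),('arm outer',14,(525,-129),(480,-135),1),('stock inner',20,(540,-165),(530,-230),1),('stock inner-',20,(540,-165),(530,-230),-1)):
    l=edge(im,'top',z,A,B,s,w=4); print(nm,l[0].round(1),round(ang(l),2),'res %.2f n %d'%l[2:])
    if 'wall' in nm or 'blade' in nm: 
        l=edge(im,'top',z,A,B,s,w=4,ch='b'); print('  b',round(ang(l),2),'res %.2f n %d'%l[2:])
E
```

```text
wall [544.4  74.3] -171.73 res 0.40 n 60
  b -171.68 res 0.23 n 60
fence m [617.   15.7] 78.56 res 0.11 n 60
blade inner [ 509.2 -163.4] -171.72 res 0.44 n 60
  b -171.68 res 0.38 n 60
arm outer [ 502.6 -132.2] -172.16 res 0.54 n 60
stock inner [ 537.4 -196.9] -101.14 res 0.28 n 59
stock inner- [ 533.5 -197.3] -101.5 res 0.35 n 60
```

```bash
python3 -c "
from station import *
print(close_job())"
```

```text
the job is handed in; nothing more can be done
None
```

The locked gauge now lies home in the swivel fixture and is released, with the swivel arm pushed round to the master's angle. I handed the job in after about 24 s on the robot clock; no verdict was reported.

**What I did**
- I gripped the gauge by its post, set it on the bench with run-up, and slid it along the fence into the master corner. At the seat the tool read about 10 N towards each face.
- I pressed the cam lever until it bottomed, at up to about 27 N with the fingertip at 29 mm.
- I then carried the gauge to the fixture and slid it home against the end stop. The tool read about 16 N in total there, against the 25 N limit.
- Finally I relaxed, released it and withdrew.

**Last checks, from the overhead picture**

| Item | Measured | Compared with |
|---|---|---|
| Blade edge | -171.7° | Master wall -171.7° |
| Swivel arm outer edge | -172.2° (worn fit, about 0.5 mm scatter) | Master wall -171.7°; the 0.5° gap is within the 1.4° tolerance |
| Stock edge | -101.1° to -101.5° | Fence -101.4° |

- **Lever:** it lies flat in the picture, and the blade has kept its angle. I have no direct reading of the lever joint.
- **Bystanders:** the ring gauge, bushing and gauge block are where they were in the first picture.
- **Disagreement:** the seat I felt by contact was about 2 mm farther along the fence than the camera estimate, at both the master and the fixture. I put this down to calibration and trusted the contact.

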